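# Unlock the punch case and sort the forming punches

## Robot

A 7-joint arm with a two-finger parallel gripper is mounted at the origin on the work surface. World frame = base frame: x ahead of the robot, y to its left, z up, the work surface at z = 0. Lengths are in mm, angles in degrees, forces in N, time in s.
With the tool pointing down it reaches from about 400 to 750 mm from the base axis. Payload 19.5 kg.
Tool frame: the origin (TCP) lies midway between the tips of the shut fingers; the grasp point (between the pads) lies 19 mm behind it; z points along the fingers, y is the line along which they close (so a half turn about z gives the same grasp; the last joint's range is limited). The gripper opens to 85 mm and grips with 20 to 120 N. Pads are 22 mm wide; open, the fingers measure 114 mm over their backs; the gripper's body (76 mm by 85 mm) begins 54 mm behind the grasp point. The pads swing forward as they close: fully open they stand 13 mm farther back than shut.
Start: joints at [70.319, 40.479, -1.581, 85.061, 1.261, 54.483, -4.326], TCP at [170.905, -548.987, 231.268] pointing down, gripper open.
Joint ranges: [-155.06, 155.06], [-18.47, 123.98], [-90, 86.84], [0, 140.48], [-83.41, 263.41], [0, 116], [-161.91, 161.91]. Speed limits (degrees/s): [108.29, 108.29, 147.25, 147.25, 172.46, 172.46, 172.46].

## Interface

Orientations are given as a 3x3 rotation matrix whose columns are the frame's x, y, z axes.
In Python, from bench import * gives the robot as it stands.
- The arm moves only by the tool carry_out, never from a script. Its arguments are lists of equal length, an entry for each row: "turn": the turn, a rotation vector about the tool's x, y, z in rad, a list of three; "translation": the shift along the tool's x, y, z in cm, a list of three; "jaw": the finger opening in cm, from 0 to 8.54. In form: {"turn": [[ax, ay, az], ...], "translation": [[tx, ty, tz], ...], "jaw": [jaw, ...]}. A call has exactly 10 rows; each row shifts and turns the commanded pose from where the row before left it, along the tool's axes as they then stand; what a row does not reach is not made up. A row lasts 1/12 s, in which the tool goes at most 41.7 mm and 7.16 degrees, less where a joint would pass 70% of its speed; a pose out of reach is approached as far as the arm can. A call is refused whole if a number of a shift passes 4.17 or a number of a turn 0.125, either way. A call with a gripper value outside its range is refused whole. The fingers move at their own pace and stop on an object; "squeeze" is the grip in N (left out, the last holds). Time passes only in rows, so rows that do not move let the fingers close, or fill a call up. It gives the time, the measured TCP pose, the force, the opening and the grip force at its end, in the units of the state.
- state(): the state, without advancing time (a new reading comes with each control period).
- snapshot(name): name is "scene" or "top" or "wrist"; returns the picture (480x640x3 uint8, red, green, blue); there is no depth.
- camera_info(name): a dict with "camera_matrix" (3x3 intrinsics, pixels), "cam_to_world" (4x4, takes a point from camera to world coordinates); the wrist camera has in their place "T_tool_cam" (4x4, takes a point from camera to tool coordinates, whose origin is the TCP and whose axes are the flange's). Camera axes: x right, y up, looking along -z (the intrinsics and any distortion apply to the point x, -y, -z); pixel columns grow to the right and rows downward; lengths in mm; the calibration is good to about 2 mm. A picture is of the moment at which its call begins: read the wrist's pose just before it. camera_info takes no time and is no camera call.
- job_done(): hands the job in; it is judged then, once.
The state is a dict: "time_s": time; "joints": joint angles; "dq": joint speeds; "effort": joint torques, N m; "position": TCP position; "ee_rot": TCP orientation; "force": force on the tool from outside, world axes, zero at the start; "ft_torque": the same for the moment, N m; "finger_gap": finger opening in mm; "grasp_force": force on a finger pad.
Only numpy, scipy, OpenCV 4.12 (cv2) and the standard library are available. Lean on these libraries where they do the work, as an engineer would, in place of code of your own. Each camera call takes 0.05 s, during which the arm holds its last target. There are 200 camera calls.

## Task

Turn the brass key on the punch case a full quarter turn clockwise to free its latch, then lift the aluminium panel by its black handle and swing it up until it stands upright (or slightly beyond), leaving it there with the key still turned. Then lay each of the two loose steel punches flat into the row inside the case whose pocket matches its length (the short row is already filled), setting them down rather than dropping them, and leave the other things on the bench where they are.

Things in the scene. Friction and masses are not known exactly. Their poses are not given: they have to be found in the camera images.
- case: wooden case fixed to the bench, 160 (its x) x 260 (y) x 60 mm high, walls 6 mm, closed by an aluminium access panel on top. Origin: centre of its underside, z up. Its +x points to the hinge side (roughly the robot's left), -x to the side with key and handle; +y points roughly towards the robot. The key is near the +y end, the handle near the -y end.
- key (a joint): angle of the brass key of the quarter-turn cam latch, rad: 0 = latched, grows as it turns CLOCKWISE seen from above, stops at 1.571. The cam frees the panel above about 1.25. Light friction (0.06 N m): it stays where it is left. Starts between 0 and 0.15. The key is captive, it stays in the latch.
- key_grip (a point): on the key's turning axis, middle of its bow: upright brass plate 32 mm wide (point x), 8 mm thick (point y), 22 mm high; top 10 mm above this point, panel face 26 mm below it. A red dot on top marks the -x end. z: turning axis, up while the panel is shut. At joint 0 the width lies along the case's x, square to the handle bar; at 1.571 it is parallel to the bar.
- panel (a joint): opening angle of the aluminium access panel (160 x 260 x 4 mm, 0.42 kg), rad: 0 = shut flat on the case, 1.571 = upright, stop at 1.75. Locked at 0 by the cam until the key is turned. Stiff hinge (0.5 N m): it stays at whatever angle it is left; about 8 N at the handle lifts it.
- panel_handle (a point): middle of the panel's black handle: round bar 10 mm in diameter, 80 mm long, parallel to the hinge, on two thin posts 35 mm either side of this point; bar's centre 40 mm above the panel's face, 135 mm from the hinge line. Site axes turn with the panel (equal to the case's while shut: y along the bar, z up out of the panel).
- panel_hinge (a point): middle of the hinge line, 60 mm above the bench at the case's +x edge; the hinge runs along the case's y and lifts the panel's -x edge. From here, in panel axes, the handle point is at (-135, -50, +44) mm and the key's grip point at (-135, +55, +30) mm. Site axes turn with the panel.
- punch_medium: medium dark steel forming punch lying on the bench, 80 mm long overall, square shank 14 x 14 mm, with a brass 16 mm taper at its +x end. Origin: middle of its length, on its underside; x along its length, z up. About 120 g.
- punch_long: long dark steel forming punch lying on the bench, 100 mm long overall, square shank 14 x 14 mm, with a brass 16 mm taper at its +x end. Origin: middle of its length, on its underside; x along its length, z up. About 150 g.
- row_medium (a point): row for the medium punch: centre of the blue felt floor of a pocket in a wooden strip in the case, 92 mm long (point x = case x), 24 mm wide, 3.5 mm deep; either way round. Heights over the bench: felt 20.5, strip 24, case rim 60 mm. Three 34 mm wide strips lie 55 mm apart along the case's y in any order (the third holds a fixed 60 mm punch); case floor 9 mm high between them.
- row_long (a point): row for the long punch: centre of the blue felt floor of a pocket in a wooden strip in the case, 112 mm long (point x = case x), 24 mm wide, 3.5 mm deep; either way round. Heights over the bench: felt 20.5, strip 24, case rim 60 mm. Three 34 mm wide strips lie 55 mm apart along the case's y in any order (the third holds a fixed 60 mm punch); case floor 9 mm high between them.
- dish: bystander: small aluminium dish, 90 mm wide, 30 mm high. To be left where it is.
- bowl: bystander: aluminium bowl, 130 mm wide, 45 mm high. To be left where it is.
- bench_block: bystander: dark steel bench block 70 x 70 x 22 mm. To be left where it is.
- hammer: bystander: hammer lying flat. To be left where it is.
- knife: bystander: knife with a dark wooden handle, about 160 mm long, lying flat. To be left where it is.
- dividers: bystander: steel dividers, about 160 mm long, lying flat. To be left where it is.

How it is judged (in metres and radians):
On the way, in this order (a step that is already met when the one before it is completed fails the run):
1. the key is turned clockwise to at least 1.3 rad (value of joint key above 1.3 rad), for 0.2 s.
2. the panel is swung open to at least 1.35 rad with the key still turned (value of joint key above 1.3 rad and value of joint panel above 1.35 rad), for 0.2 s.
At the end, for the whole second after the job is handed in: The key is turned to at least 1.3 rad, the panel stands still at 1.35 rad or more, and each punch lies at rest on the felt of its own row: middle within 9 mm along, 8 mm across and 2 mm in height of the row's centre, along the row within 0.25 rad (either way round) (all of step 2 and x of punch_medium in the frame of row_medium between -0.009 and 0.009 m and y of punch_medium in the frame of row_medium between -0.008 and 0.008 m and z of punch_medium in the frame of row_medium between -0.002 and 0.002 m and angle between the x axis of punch_medium and the x axis of row_medium, either way round below 0.25 rad and linear speed of each of punch_medium, punch_long below 0.02 m/s and x of punch_long in the frame of row_long between -0.009 and 0.009 m and y of punch_long in the frame of row_long between -0.008 and 0.008 m and z of punch_long in the frame of row_long between -0.002 and 0.002 m and angle between the x axis of punch_long and the x axis of row_long, either way round below 0.25 rad and velocity of joint panel between -0.05 and 0.05 rad/s); the robot touches nothing.
It fails at once if a punch is let go more than 30 mm above the felt of its row (dropped in) ((z of punch_medium in the frame of row_medium above 0.03 m and horizontal distance between punch_medium and row_medium below 0.05 m and contact force between punch_medium and the fingers below 0.02 N) or (z of punch_long in the frame of row_long above 0.03 m and horizontal distance between punch_long and row_long below 0.05 m and contact force between punch_long and the fingers below 0.02 N)).
It fails at once if a bystander is moved by more than 30 mm (distance of any of dish, bowl, bench_block, hammer, knife, dividers from where it was at the start of the episode above 0.03 m).
It also fails if it takes over 70 s, if anything falls off the work surface, if the arm or the gripper's body presses on something with over 40 N, if the wrist force passes 120 N, or if a joint passes its speed limit or range.

## Working session

There is one attempt and no reset: what is moved stays moved. The work goes in short steps, Python scripts to look and compute and a tool call to move; the robot and the scene stay as the last step left them, time stands still between calls to the robot, and variables do not carry over. Pictures are saved under pics/ and viewed, at most 10 in all, crops included, and the job is handed in when it is done.

Besides the shell and the picture viewer there is one more tool, called after "Emit:" as name(argument=value, ...), one argument or row to a line, values as JSON. carry_out: Moves the arm, as the interface text tells. Its arguments: {"type":"object","properties":{"turn":{"type":"array","items":{"type":"array","items":{"type":"number"}}},"translation":{"type":"array","items":{"type":"array","items":{"type":"number"}}},"jaw":{"type":"array","items":{"type":"number"}},"squeeze":{"type":"number"}},"required":["turn","translation","jaw"]}

```bash
mkdir -p pics; ls
python3 - <<'E'
from bench import *
import cv2, numpy as np
s=state(); print(s)
for n in ("scene","top"):
    cv2.imwrite(f"pics/{n}0.png",cv2.cvtColor(snapshot(n),cv2.COLOR_RGB2BGR)); print(n,camera_info(n))
print(camera_info("wrist"))
E
```

```text
pics
{'time_s': 0.0, 'joints': array([70.31660586, 40.51404634, -1.58134486, 85.08319378,  1.25773626,
       54.4840262 , -4.32425925]), 'dq': array([-0.01815457, -0.04760796,  0.0141717 ,  0.03662195,  0.06580972,
       -0.18654413, -0.05553148]), 'effort': array([-1.07872597e-04, -8.83203363e+01,  1.23439986e+00, -2.36165947e+01,
        1.67714583e-02,  6.70725000e-03,  1.04108040e-04]), 'position': array([ 170.85754247, -548.74971069,  230.8313601 ]), 'ee_rot': array([[ 9.54795280e-01,  2.97263951e-01, -3.40686073e-04],
       [ 2.97264146e-01, -9.54794687e-01,  1.06461803e-03],
       [-8.81268946e-06, -1.11776603e-03, -9.99999375e-01]]), 'force': array([-0.85563481, -0.03767696,  0.48172965]), 'ft_torque': array([0.03122916, 0.01784815, 0.01630005]), 'grasp_force': 0.0, 'finger_gap': 85.80749024407352}
scene {'camera_matrix': array([[606.95058799,   0.        , 325.81751613],
       [  0.        , 606.95058799, 237.759099  ],
       [  0.        ,   0.        ,   1.        ]]), 'cam_to_world': array([[ 7.86488860e-01, -4.28136208e-01,  4.45123196e-01,
         1.07485540e+03]
[... 622 characters left out ...]
       [-3.44815141e-03,  2.18016933e-01,  9.75938895e-01,
         1.18834833e+03],
       [ 0.00000000e+00,  0.00000000e+00,  0.00000000e+00,
         1.00000000e+00]])}
{'camera_matrix': array([[375.48063654,   0.        , 323.51225601],
       [  0.        , 375.48063654, 244.32225515],
       [  0.        ,   0.        ,   1.        ]]), 'T_tool_cam': array([[-2.33746196e-04,  9.51780003e-01,  3.06781310e-01,
         7.75275504e+01],
       [ 9.99999577e-01,  4.95417470e-04, -7.75087455e-04,
        -6.22785249e-01],
       [-8.89697560e-04,  3.06780999e-01, -9.51779716e-01,
        -1.43096365e+02],
       [ 0.00000000e+00,  0.00000000e+00,  0.00000000e+00,
         1.00000000e+00]])}
```

View pics/top0.png

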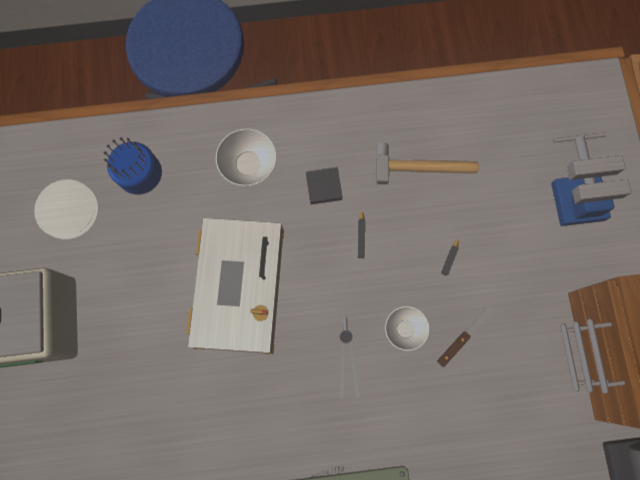

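View pics/scene0.png

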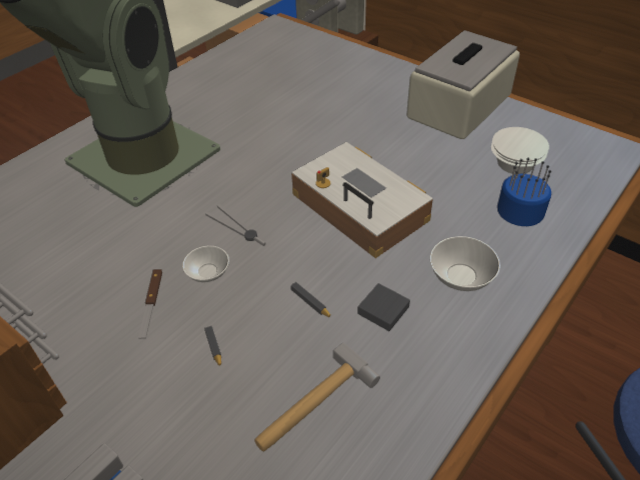

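Run:
```python
import cv2, numpy as np
im=cv2.imread("pics/top0.png"); out=np.zeros((600,800,3),np.uint8)
def put(x0,y0,w,h,k,X,Y): out[Y:Y+h*k,X:X+w*k]=cv2.resize(im[y0:y0+h,x0:x0+w],None,fx=k,fy=k,interpolation=cv2.INTER_CUBIC)
put(184,212,104,148,4,0,0)
put(345,205,30,58,6,420,0)
put(435,233,30,48,6,610,0)
s=cv2.imread("pics/scene0.png")
out[360:600,420:800]=cv2.resize(s[150:230,300:427],(380,240),interpolation=cv2.INTER_CUBIC)
cv2.imwrite("pics/m1.png",out)
```

```text
(no output)
```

View pics/m1.png

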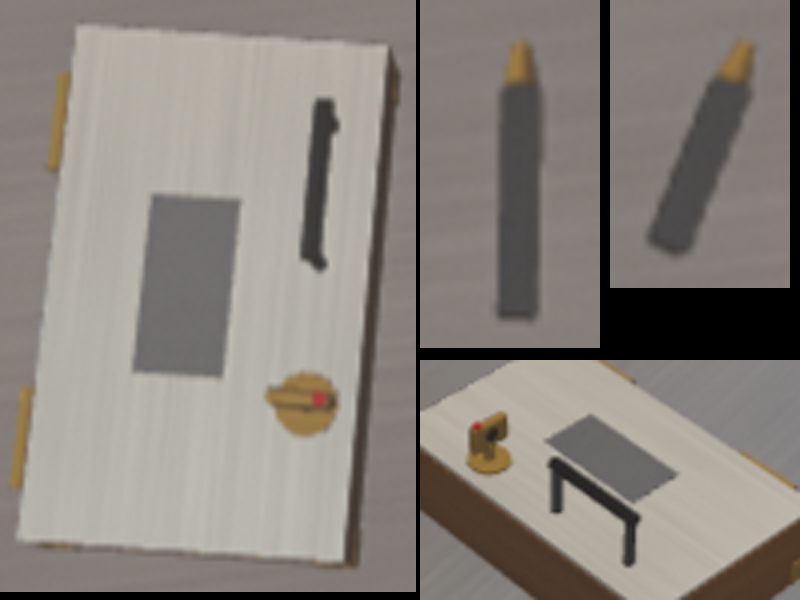

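```bash
cat > h.py <<'E'
from bench import *
import cv2, numpy as np
from scipy.spatial.transform import Rotation as R
def pose(n):
    c=camera_info(n)
    if n!="wrist": return c["camera_matrix"],c["cam_to_world"]
    s=state(); T=np.eye(4); T[:3,:3]=s["ee_rot"]; T[:3,3]=s["position"]
    return c["camera_matrix"],T@c["T_tool_cam"]
def ray(K,T,u,v,z):
    d=T[:3,:3]@np.array([(u-K[0,2])/K[0,0],-(v-K[1,2])/K[1,1],-1]); o=T[:3,3]
    return o+d*(z-o[2])/d[2]
def proj(K,T,p):
    q=T[:3,:3].T@(np.asarray(p)-T[:3,3]); return K[0,0]*q[0]/-q[2]+K[0,2],-K[1,1]*q[1]/-q[2]+K[1,2]
def shot(n,f):
    P=pose(n); im=cv2.cvtColor(snapshot(n),cv2.COLOR_RGB2BGR); cv2.imwrite("pics/"+f,im); return im,P
E
python3 - <<'E'
from h import *
K,T=pose("top")
P=lambda u,v,z:ray(K,T,u,v,z).round(1)
for n,a in dict(TL=(203.5,218.2,64),TR=(281.5,223.2,64),BR=(270.2,352.7,64),BL=(188.5,347.5,64),bar1=(184+325/4,212+100/4,104),bar2=(184+310/4,212+262/4,104),dot=(184+80,212+399/4,100),kend=(184+67,212+397/4,100),Ltip=(361.7,211.7,7),Ltail=(361.3,258,10),Mtip=(457.5,240,7),Mtail=(445.3,274,10)).items(): print(n,P(*a))
K,T=pose("scene"); k=380/127
P=lambda u,v,z:ray(K,T,300+(u-420)/k,150+(v-360)/3,z).round(1)
print("scene bar",P(554,464,104),P(636,518,104),"key dot",P(476,427,100),P(500,415,100))
P=lambda u,v,z:ray(K,T,u,v,z).round(1)
print("L",P(329,315,7),P(293.5,287,7),"M",P(219.5,362,7),P(208.5,329,7))
E
```

```text
TL [662.8 215.7  64. ]
TR [633.4  58.7  64. ]
BR [378.5 106.9  64. ]
BL [407.2 263.4  64. ]
bar1 [598.9  91.1 104. ]
bar2 [520.2 105.9 104. ]
dot [454.7 107.8 100. ]
kend [458.6 132.3 100. ]
Ltip [ 653.4 -112.     7. ]
Ltail [552.6 -97.5  10. ]
Mtip [ 567.4 -305.4    7. ]
Mtail [ 498.  -267.1   10. ]
scene bar [522.5 106.1 104. ] [596.6  95.  104. ] key dot [453.7 109.  100. ] [458.9 129.1 100. ]
L [ 649.6 -110.5    7. ] [555.4 -99.    7. ] M [ 562.6 -302.6    7. ] [ 497.6 -265.5    7. ]
```

Emit:
carry_out(
  turn=[
    [0,0,-0.1086],
    [0,0,-0.1086],
    [0,0,-0.1086],
    [0,0,-0.1086],
    [0,0,-0.1086],
    [0,0,-0.1086],
    [0,0,-0.1086],
    [0,0,-0.1086],
    [0,0,-0.1086],
    [0,0,-0.1086],
  ],
  translation=[
    [0,0,0],
    [0,0,0],
    [0,0,0],
    [0,0,0],
    [0,0,0],
    [0,0,0],
    [0,0,0],
    [0,0,0],
    [0,0,0],
    [0,0,0],
  ],
  jaw=[8.5,8.5,8.5,8.5,8.5,8.5,8.5,8.5,8.5,8.5],
)

```text
time_s: 0.93
position: [170.8, -548.9, 231.0]
ee_rot: [[0.177, 0.984, -0.0], [0.984, -0.177, 0.001], [0.0, -0.0, -1.0]]
force: [-0.4, 0.4, -0.5]
finger_gap: 85.1
grasp_force: 0.0
```

```bash
cat >> h.py <<'E'
def Rdown(yaw_y, tilt=0):
    "tool down, y axis at yaw (deg); tilt (rad) then turns it about tool x"
    a=np.radians(yaw_y); y=np.array([np.cos(a),np.sin(a),0]); z=np.array([0,0,-1.]); 
    return np.c_[np.cross(y,z),y,z]@R.from_rotvec([tilt,0,0]).as_matrix()
def go(p,Rt):
    s=state(); A=s["ee_rot"]
    print("t",round(s["time_s"],2),"pos",s["position"].round(1),"q",s["joints"].round(0),"F",s["force"].round(1),"gap",round(s["finger_gap"],1),round(s["grasp_force"],1))
    print("d_tool cm",(A.T@(np.asarray(p)-s["position"])/10).round(3),"rotvec",R.from_matrix(A.T@Rt).as_rotvec().round(4))
E
python3 - <<'E'
from h import *
go([480,-250,230],Rdown(-10.5)); go([456,118,230],Rdown(-10.5))
E
```

```text
t 0.93 pos [ 170.8 -548.9  231. ] q [ 80.  41. -20.  85.  16.  57.  45.] F [-0.4  0.4 -0.5] gap 85.1 0.0
d_tool cm [34.884 25.146  0.114] rotvec [-0.0003 -0.0005  0.0056]
t 0.93 pos [ 170.8 -548.9  231. ] q [ 80.  41. -20.  85.  16.  57.  45.] F [-0.4  0.4 -0.5] gap 85.1 0.0
d_tool cm [70.68  16.28   0.133] rotvec [-0.0003 -0.0005  0.0056]
```

Emit:
carry_out(
  turn=[
    [0,0,0.0056],
    [0,0,0],
    [0,0,0],
    [0,0,0],
    [0,0,0],
    [0,0,0],
    [0,0,0],
    [0,0,0],
    [0,0,0],
    [0,0,0],
  ],
  translation=[
    [2.33,1.68,0],
    [2.33,1.68,0],
    [2.33,1.68,0],
    [2.33,1.68,0],
    [2.33,1.68,0],
    [2.33,1.68,0],
    [2.33,1.68,0],
    [2.33,1.68,0],
    [2.33,1.68,0],
    [2.33,1.68,0],
  ],
  jaw=[4,4,4,4,4,4,4,4,4,4],
)

```text
time_s: 1.77
position: [380.2, -350.4, 231.1]
ee_rot: [[0.188, 0.982, -0.0], [0.982, -0.188, 0.0], [0.0, -0.0, -1.0]]
force: [0.3, -0.4, 0.2]
finger_gap: 40.2
grasp_force: 0.0
```

Emit:
carry_out(
  turn=[
    [0,0,0],
    [0,0,0],
    [0,0,0],
    [0,0,0],
    [0,0,0],
    [0,0,0],
    [0,0,0],
    [0,0,0],
    [0,0,0],
    [0,0,0],
  ],
  translation=[
    [2.33,1.68,0],
    [2.33,1.68,0],
    [2.33,1.68,0],
    [2.33,1.68,0],
    [2.33,1.68,0],
    [2.39,-0.59,0],
    [2.39,-0.59,0],
    [2.39,-0.59,0],
    [2.39,-0.59,0],
    [2.39,-0.59,0],
  ],
  jaw=[4,4,4,4,4,4,4,4,4,4],
)

```text
time_s: 2.6
position: [476.9, -128.8, 231.1]
ee_rot: [[0.188, 0.982, -0.0], [0.982, -0.188, 0.0], [0.0, -0.0, -1.0]]
force: [-0.3, 0.2, -0.8]
finger_gap: 39.7
grasp_force: 0.0
```

Emit:
carry_out(
  turn=[
    [0,0,0],
    [0,0,0],
    [0,0,0],
    [0,0,0],
    [0,0,0],
    [0,0,0],
    [0,0,0],
    [0,0,0],
    [0,0,0],
    [0,0,0],
  ],
  translation=[
    [2.39,-0.59,0],
    [2.39,-0.59,0],
    [2.39,-0.59,0],
    [2.39,-0.59,0],
    [2.39,-0.59,0],
    [2.39,-0.59,0],
    [2.39,-0.59,0],
    [2.39,-0.59,0],
    [2.39,-0.59,0],
    [0,0,0],
  ],
  jaw=[4,4,4,4,4,4,4,4,4,4],
)

```text
time_s: 3.43
position: [464.9, 95.8, 231.3]
ee_rot: [[0.182, 0.983, -0.0], [0.983, -0.182, 0.002], [0.002, -0.001, -1.0]]
force: [0.7, 0.2, -0.2]
finger_gap: 39.8
grasp_force: 0.0
```

Run:
```python
from h import *
go([456.4,118,81],Rdown(-10.5))
im,P=shot("wrist","w1.png")
print(P[1].round(4).tolist(), proj(*P,[456.4,117.5,100]),proj(*P,[559.6,98.5,104]))
```

```text
t 3.43 pos [464.9  95.8 231.3] q [ -7.  32. -14. 105.  10.  44. -37.] F [ 0.7  0.2 -0.2] gap 39.8 0.0
d_tool cm [ 1.993 -1.232 15.032] rotvec [-0.0006 -0.0021 -0.0002]
[[0.9832, 0.174, 0.0558, 478.0036], [-0.1827, 0.9361, 0.3006, 173.143], [0.0001, -0.3057, 0.9521, 374.5347], [0.0, 0.0, 0.0, 1.0]] (np.float64(308.59945468905266), np.float64(206.58003252354982)) (np.float64(451.42379577047404), np.float64(207.48802575900436))
```

View pics/w1.png

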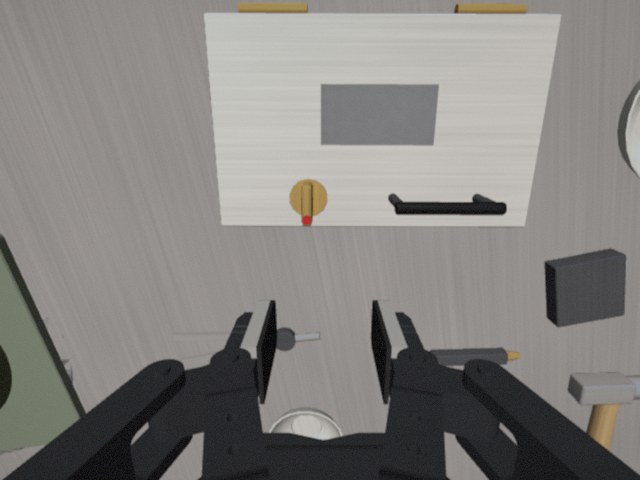

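Emit:
carry_out(
  turn=[
    [0,0,0],
    [0,0,0],
    [0,0,0],
    [0,0,0],
    [0,0,0],
    [0,0,0],
    [0,0,0],
    [0,0,0],
    [0,0,0],
    [0,0,0],
  ],
  translation=[
    [1.0,-0.62,0],
    [1.0,-0.62,0],
    [0,0,2],
    [0,0,2],
    [0,0,2],
    [0,0,2],
    [0,0,2],
    [0,0,2],
    [0,0,1],
    [0,0,1],
  ],
  jaw=[4,4,4,4,4,4,4,4,4,4],
)

```text
time_s: 4.32
position: [456.9, 112.3, 90.3]
ee_rot: [[0.188, 0.982, -0.001], [0.982, -0.188, -0.001], [-0.001, -0.001, -1.0]]
force: [-0.3, 0.0, 0.4]
finger_gap: 40.3
grasp_force: 0.0
```

Run:
```python
from h import *
go([456.4,118,78],Rdown(-10.5))
```

```text
t 4.32 pos [456.9 112.3  90.3] q [-14.  46.  -7. 115.  16.  20. -44.] F [-0.3  0.   0.4] gap 40.3 0.0
d_tool cm [ 0.556 -0.152  1.228] rotvec [-0.001   0.0008 -0.0063]
```

Emit:
carry_out(
  squeeze=30,
  turn=[
    [0,0,0],
    [0,0,0],
    [0,0,0],
    [0,0,0],
    [0,0,0],
    [0,0,0],
    [0,0,0],
    [0,0,0],
    [0,0,0],
    [0,0,0],
  ],
  translation=[
    [0.5,-0.15,0.5],
    [0,0,0.6],
    [0,0,0],
    [0,0,0],
    [0,0,0],
    [0,0,0],
    [0,0,0],
    [0,0,0],
    [0,0,0],
    [0,0,0],
  ],
  jaw=[4,4,4,0.5,0.5,0.5,0.5,0.5,0.5,0.5],
)

```text
time_s: 5.15
position: [456.2, 118.5, 80.8]
ee_rot: [[0.188, 0.982, -0.0], [0.982, -0.188, 0.0], [0.0, -0.0, -1.0]]
force: [-3.5, 0.9, 6.6]
finger_gap: 7.2
grasp_force: 31.9
```

Run:
```python
from h import *
go([456.4,118,78],Rdown(-10.5))
```

```text
t 5.15 pos [456.2 118.5  80.8] q [-15.  47.  -7. 115.  16.  19. -45.] F [-3.5  0.9  6.6] gap 7.2 31.9
d_tool cm [-0.042  0.034  0.283] rotvec [-0.0004 -0.     -0.0054]
```

Emit:
carry_out(
  turn=[
    [0,0,0.1],
    [0,0,0.1],
    [0,0,0.1],
    [0,0,0.1],
    [0,0,0.1],
    [0,0,0.1],
    [0,0,0.1],
    [0,0,0.1],
    [0,0,0.1],
    [0,0,0.1],
  ],
  translation=[
    [0,0,0],
    [0,0,0],
    [0,0,0],
    [0,0,0],
    [0,0,0],
    [0,0,0],
    [0,0,0],
    [0,0,0],
    [0,0,0],
    [0,0,0],
  ],
  jaw=[0.5,0.5,0.5,0.5,0.5,0.5,0.5,0.5,0.5,0.5],
)

```text
time_s: 5.98
position: [456.5, 118.3, 81.0]
ee_rot: [[0.93, 0.368, 0.0], [0.368, -0.93, 0.0], [0.0, -0.0, -1.0]]
force: [-2.4, -1.9, 11.4]
finger_gap: 7.1
grasp_force: 32.5
```

Run:
```python
from h import *
go([456.2,118.5,80],Rdown(-100.5)); print(state()["ft_torque"])
```

```text
t 5.98 pos [456.5 118.3  81. ] q [-21.  47.   4. 115. -10.  18. -77.] F [-2.4 -1.9 11.4] gap 7.1 32.5
d_tool cm [-0.018 -0.028  0.099] rotvec [-2.000e-04 -3.000e-04  5.604e-01]
[-0.65141311  0.67609432  0.12746801]
```

Emit:
carry_out(
  turn=[
    [0,0,0.1],
    [0,0,0.1],
    [0,0,0.1],
    [0,0,0.1],
    [0,0,0.1],
    [0,0,0.06],
    [0,0,0.0],
    [0,0,0],
    [0,0,0],
    [0,0,0],
  ],
  translation=[
    [0,0,-0.1],
    [0,0,0],
    [0,0,0],
    [0,0,0],
    [0,0,0],
    [0,0,0],
    [0,0,0],
    [0,0,0],
    [0,0,0],
    [0,0,0],
  ],
  jaw=[0.5,0.5,0.5,0.5,0.5,0.5,0.5,0.5,0.5,0.5],
)

```text
time_s: 6.82
position: [456.5, 118.2, 81.5]
ee_rot: [[0.985, -0.175, -0.0], [-0.175, -0.985, -0.0], [0.0, 0.0, -1.0]]
force: [0.2, -4.0, 1.0]
finger_gap: 7.3
grasp_force: 31.8
```

Run:
```python
from h import *
go([456.2,118.5,81],Rdown(-100.5)); print(state()["ft_torque"])
```

```text
t 6.82 pos [456.5 118.2  81.5] q [-24.  48.  10. 115. -24.  19. -94.] F [ 0.2 -4.   1. ] gap 7.3 31.8
d_tool cm [-0.034 -0.027  0.049] rotvec [ 0.    -0.     0.007]
[-1.23431606  0.32382293 -0.01995944]
```

Emit:
carry_out(
  turn=[
    [0,0,0],
    [0,0,0],
    [0,0,0],
    [0,0,0],
    [0,0,0],
    [0,0,0],
    [0,0,0],
    [0,0,0],
    [0,0,0],
    [0,0,0],
  ],
  translation=[
    [0,0,0],
    [0,0,0],
    [0,0,0],
    [0,0,-1],
    [0,0,-2],
    [0,0,-2],
    [0,0,-2],
    [0,0,-2],
    [0,0,-1],
    [0,0,0],
  ],
  jaw=[4,4,4,4,4,4,4,4,4,4],
)

```text
time_s: 7.65
position: [457.1, 118.9, 183.1]
ee_rot: [[0.984, -0.176, 0.003], [-0.176, -0.984, 0.001], [0.003, -0.002, -1.0]]
force: [-0.1, 0.4, -0.8]
finger_gap: 40.0
grasp_force: 0.0
```

Emit:
carry_out(
  turn=[
    [0,0,0],
    [0,0,0],
    [0,0,0],
    [0,0,0],
    [0,0,0],
    [0,0,0],
    [0,0,0],
    [0,0,0],
    [0,0,0],
    [0,0,0],
  ],
  translation=[
    [2,0,0],
    [2,0,0],
    [2,0,0],
    [2,0,0],
    [1.5,0,0],
    [1,0,0],
    [0,0,0],
    [0,0,0],
    [0,0,0],
    [0,0,0],
  ],
  jaw=[4,4,4,4,4,4,4,4,4,4],
)

```text
time_s: 8.48
position: [559.2, 100.2, 181.2]
ee_rot: [[0.984, -0.176, -0.001], [-0.176, -0.984, 0.0], [-0.001, -0.0, -1.0]]
force: [-0.3, -0.7, 0.0]
finger_gap: 40.0
grasp_force: 0.0
```

Run:
```python
from h import *
go([559.6,99,89],Rdown(-100.5))
im,P=shot("wrist","w2.png"); t,Q=shot("top","t2.png")
o=np.zeros((480,800,3),np.uint8); o[:,:640]=im
o[:148*1,640:744]=t[212:360,184:288]
o[160:480,640:800]=cv2.resize(t[295:335,245:265],None,fx=8,fy=8)
cv2.imwrite("pics/m2.png",o)
```

```text
t 8.48 pos [559.2 100.2 181.2] q [-23.  45.  19.  91. -18.  47. -97.] F [-0.3 -0.7  0. ] gap 40.0 0.0
d_tool cm [0.063 0.117 9.221] rotvec [-0.0002  0.0006  0.0059]
```

View pics/m2.png

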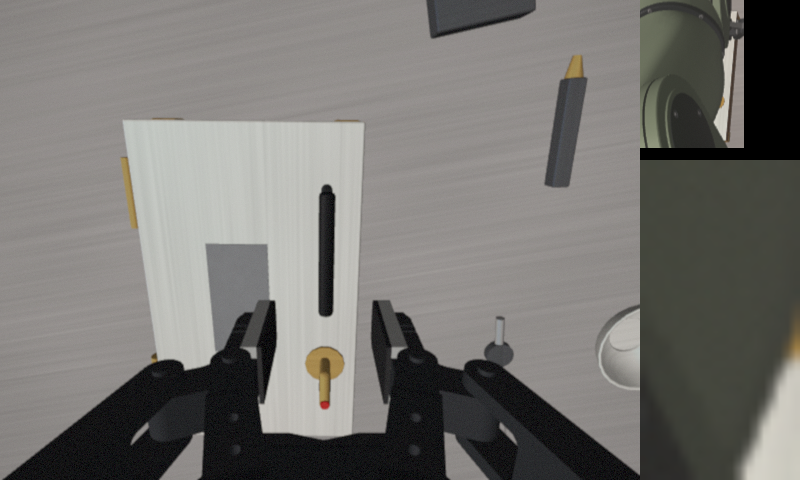

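Emit:
carry_out(
  turn=[
    [0,0,0.005],
    [0,0,0],
    [0,0,0],
    [0,0,0],
    [0,0,0],
    [0,0,0],
    [0,0,0],
    [0,0,0],
    [0,0,0],
    [0,0,0],
  ],
  translation=[
    [0,0.1,0],
    [0,0,2],
    [0,0,2],
    [0,0,2],
    [0,0,2],
    [0,0,1.1],
    [0,0,0],
    [0,0,0],
    [0,0,0],
    [0,0,0],
  ],
  jaw=[4,4,4,4,4,4,4,4,4,4],
)

```text
time_s: 9.42
position: [560.1, 99.0, 91.4]
ee_rot: [[0.983, -0.182, 0.002], [-0.182, -0.983, 0.0], [0.001, -0.001, -1.0]]
force: [0.1, 0.2, 0.0]
finger_gap: 40.0
grasp_force: 0.0
```

Emit:
carry_out(
  squeeze=40,
  turn=[
    [0,0,0],
    [0,0,0],
    [0,0,0],
    [0,0,0],
    [0,0,0],
    [0,0,0],
    [0,0,0],
    [0,0,0],
    [0,0,0],
    [0,0,0],
  ],
  translation=[
    [0,0,0],
    [0,0,0],
    [0,0,0],
    [0,0,0],
    [0,0,0],
    [0,0,0],
    [0,0,0],
    [0,0,0],
    [0,0,0],
    [0,0,0],
  ],
  jaw=[0.5,0.5,0.5,0.5,0.5,0.5,0.5,0.5,0.5,0.5],
)

```text
time_s: 10.25
position: [559.7, 98.6, 90.6]
ee_rot: [[0.983, -0.182, 0.0], [-0.182, -0.983, -0.0], [0.0, 0.0, -1.0]]
force: [-1.7, -3.1, 6.2]
finger_gap: 8.1
grasp_force: 39.4
```

```bash
cat >> h.py <<'E'
xc=np.array([.1822,.9833,0]); H=np.array([535.1,239.9,60])
def swing(th0,th1,n,k,off):
    "rows of tool motion for panel th0->th1 with tool tilt -k*th; from nominal to nominal"
    yc=np.array([-.9833,.1822,0])
    def pose_(th):
        h=H-50*yc+(-135*np.cos(th)+44*np.sin(th))*xc+(135*np.sin(th)+44*np.cos(th))*np.array([0,0,1])
        Rt=Rdown(-100.5,-k*th); return h+off*Rt[:,2],Rt
    L=[pose_(t) for t in np.linspace(th0,th1,n+1)]
    print([ (a[1].T@(b[0]-a[0])/10).round(2).tolist() for a,b in zip(L,L[1:])],-k*(th1-th0)/n)
    return L[-1]
E
python3 - <<'E'
from h import *
go([559.6,99,89],Rdown(-100.5))
for i in range(4): p=swing(i*.4,i*.4+.4,10,.55,15); print(p[0].round(1))
E
```

```text
t 10.25 pos [559.7  98.6  90.6] q [-21.  52.  15.  95. -21.  35. -94.] F [-1.7 -3.1  6.2] gap 8.1 39.4
d_tool cm [-0.02  -0.038  0.157] rotvec [ 0.0002 -0.0002  0.0001]
[[-0.0, -0.15, -0.54], [-0.0, -0.16, -0.53], [-0.0, -0.17, -0.53], [-0.0, -0.18, -0.53], [-0.0, -0.19, -0.52], [-0.0, -0.2, -0.52], [-0.0, -0.21, -0.51], [-0.0, -0.22, -0.51], [-0.0, -0.23, -0.5], [-0.0, -0.24, -0.5]] -0.022000000000000002
[564.1 122.2 138.5]
[[-0.0, -0.25, -0.49], [-0.0, -0.26, -0.49], [-0.0, -0.26, -0.48], [-0.0, -0.27, -0.48], [-0.0, -0.28, -0.47], [-0.0, -0.29, -0.47], [-0.0, -0.3, -0.46], [-0.0, -0.31, -0.46], [-0.0, -0.31, -0.45], [-0.0, -0.32, -0.44]] -0.022000000000000002
[571.7 163.1 173.9]
[[-0.0, -0.33, -0.44], [-0.0, -0.34, -0.43], [-0.0, -0.35, -0.42], [-0.0, -0.35, -0.42], [-0.0, -0.36, -0.41], [-0.0, -0.37, -0.4], [-0.0, -0.38, -0.39], [-0.0, -0.38, -0.39], [-0.0, -0.39, -0.38], [-0.0, -0.4, -0.37]] -0.02200000000000001
[581.1 214.  189.9]
[[-0.0, -0.4, -0.36], [-0.0, -0.41, -0.36], [-0.0, -0.42, -0.35], [-0.0, -0.42, -0.34], [-0.0, -0.43, -0.33], [-0.0, -0.43, -0.32], [-0.0, -0.44, -0.32], [-0.0, -0.45, -0.31], [-0.0, -0.45, -0.3], [-0.0, -0.46, -0.29]] -0.022
[590.9 266.5 184.1]
```

Emit:
carry_out(
  squeeze=50,
  turn=[
    [-0.022,0,0],
    [-0.022,0,0],
    [-0.022,0,0],
    [-0.022,0,0],
    [-0.022,0,0],
    [-0.022,0,0],
    [-0.022,0,0],
    [-0.022,0,0],
    [-0.022,0,0],
    [-0.022,0,0],
  ],
  translation=[
    [0,-0.15,-0.54],
    [0,-0.16,-0.53],
    [0,-0.17,-0.53],
    [0,-0.18,-0.53],
    [0,-0.19,-0.52],
    [0,-0.2,-0.52],
    [0,-0.21,-0.51],
    [0,-0.22,-0.51],
    [0,-0.23,-0.5],
    [0,-0.24,-0.5],
  ],
  jaw=[0.5,0.5,0.5,0.5,0.5,0.5,0.5,0.5,0.5,0.5],
)

```text
time_s: 11.08
position: [564.1, 122.2, 139.8]
ee_rot: [[0.983, -0.178, -0.04], [-0.182, -0.959, -0.217], [0.0, 0.221, -0.975]]
force: [2.4, -5.5, -7.2]
finger_gap: 7.8
grasp_force: 48.6
```

Run:
```python
from h import *
p=swing(0,.4,1,.55,15); go(*p)
```

```text
[[-0.0, -2.45, -4.95]] -0.22000000000000003
t 11.08 pos [564.1 122.2 139.8] q [ -34.   53.   28.   85.  -14.   52. -107.] F [ 2.4 -5.5 -7.2] gap 7.8 48.6
d_tool cm [ 0.001 -0.025  0.133] rotvec [ 0.0025 -0.0001 -0.0001]
```

Emit:
carry_out(
  turn=[
    [-0.022,0,0],
    [-0.022,0,0],
    [-0.022,0,0],
    [-0.022,0,0],
    [-0.022,0,0],
    [-0.022,0,0],
    [-0.022,0,0],
    [-0.022,0,0],
    [-0.022,0,0],
    [-0.022,0,0],
  ],
  translation=[
    [0,-0.25,-0.49],
    [0,-0.26,-0.49],
    [0,-0.26,-0.48],
    [0,-0.27,-0.48],
    [0,-0.28,-0.47],
    [0,-0.29,-0.47],
    [0,-0.3,-0.46],
    [0,-0.31,-0.46],
    [0,-0.31,-0.45],
    [0,-0.32,-0.44],
  ],
  jaw=[0.5,0.5,0.5,0.5,0.5,0.5,0.5,0.5,0.5,0.5],
)

```text
time_s: 11.92
position: [571.8, 162.5, 175.6]
ee_rot: [[0.983, -0.165, -0.078], [-0.183, -0.888, -0.422], [0.0, 0.429, -0.903]]
force: [2.7, -8.3, 0.5]
finger_gap: 8.0
grasp_force: 48.8
```

Run:
```python
from h import *
p=swing(0,.8,1,.55,15); go(*p)
```

```text
[[-0.0, -6.61, -8.49]] -0.44000000000000006
t 11.92 pos [571.8 162.5 175.6] q [ -42.   59.   35.   70.   -8.   70. -116.] F [ 2.7 -8.3  0.5] gap 8.0 48.8
d_tool cm [-0.015 -0.122  0.13 ] rotvec [ 0.0036 -0.0001 -0.0007]
```

Emit:
carry_out(
  turn=[
    [-0.022,0,0],
    [-0.022,0,0],
    [-0.022,0,0],
    [-0.022,0,0],
    [-0.022,0,0],
    [-0.022,0,0],
    [-0.022,0,0],
    [-0.022,0,0],
    [-0.022,0,0],
    [-0.022,0,0],
  ],
  translation=[
    [0,-0.33,-0.44],
    [0,-0.34,-0.43],
    [0,-0.35,-0.42],
    [0,-0.35,-0.42],
    [0,-0.36,-0.41],
    [0,-0.37,-0.4],
    [0,-0.38,-0.39],
    [0,-0.38,-0.39],
    [0,-0.39,-0.38],
    [0,-0.4,-0.37],
  ],
  jaw=[0.5,0.5,0.5,0.5,0.5,0.5,0.5,0.5,0.5,0.5],
)

```text
time_s: 12.75
position: [581.5, 213.5, 192.8]
ee_rot: [[0.983, -0.146, -0.111], [-0.183, -0.774, -0.606], [0.002, 0.616, -0.787]]
force: [0.5, -8.2, 14.5]
finger_gap: 7.9
grasp_force: 49.0
```

Run:
```python
from h import *
p=swing(0,1.2,1,.55,15); go(*p)
```

```text
[[-0.0, -11.79, -10.09]] -0.66
t 12.75 pos [581.5 213.5 192.8] q [ -46.   68.   39.   50.   -4.   91. -122.] F [ 0.5 -8.2 14.5] gap 7.9 49.0
d_tool cm [-0.041 -0.214  0.201] rotvec [ 0.0041 -0.0011 -0.0021]
```

Run:
```python
from h import *
yc=np.array([-.9833,.1822,0]); Rt=Rdown(-100.5,-.66)
h=lambda th:H-50*yc+(-135*np.cos(th)+44*np.sin(th))*xc+(135*np.sin(th)+44*np.cos(th))*np.array([0,0,1])
a=np.linspace(1.2,1.6,11)
print([(Rt.T@(h(v)-h(u))/10).round(2).tolist() for u,v in zip(a,a[1:])], h(1.6)+15*Rt[:,2])
```

```text
[[-0.0, -0.44, -0.36], [-0.0, -0.45, -0.35], [-0.0, -0.46, -0.33], [-0.0, -0.48, -0.31], [-0.0, -0.49, -0.29], [-0.0, -0.5, -0.27], [-0.0, -0.51, -0.25], [-0.0, -0.52, -0.23], [-0.0, -0.53, -0.21], [-0.0, -0.54, -0.19]] [591.32062724 268.87010473 181.80777396]
```

Emit:
carry_out(
  turn=[
    [0,0,0],
    [0,0,0],
    [0,0,0],
    [0,0,0],
    [0,0,0],
    [0,0,0],
    [0,0,0],
    [0,0,0],
    [0,0,0],
    [0,0,0],
  ],
  translation=[
    [0,-0.44,-0.36],
    [0,-0.45,-0.35],
    [0,-0.46,-0.33],
    [0,-0.48,-0.31],
    [0,-0.49,-0.29],
    [0,-0.5,-0.27],
    [0,-0.51,-0.25],
    [0,-0.52,-0.23],
    [0,-0.53,-0.21],
    [0,-0.54,-0.19],
  ],
  jaw=[0.5,0.5,0.5,0.5,0.5,0.5,0.5,0.5,0.5,0.5],
)

```text
time_s: 13.58
position: [592.1, 269.7, 185.0]
ee_rot: [[0.983, -0.146, -0.108], [-0.181, -0.776, -0.604], [0.004, 0.613, -0.79]]
force: [4.7, 0.6, 20.0]
finger_gap: 7.9
grasp_force: 52.5
```

Run:
```python
from h import *
go([591.3,268.9,181.8],Rdown(-100.5,-.66)); shot("scene","s3.png")
```

```text
t 13.58 pos [592.1 269.7 185. ] q [ -45.   73.   38.   32.   -6.  103. -125.] F [ 4.7  0.6 20. ] gap 7.9 52.5
d_tool cm [-0.063 -0.122  0.313] rotvec [ 0.0004 -0.0035 -0.0017]
```

View pics/s3.png

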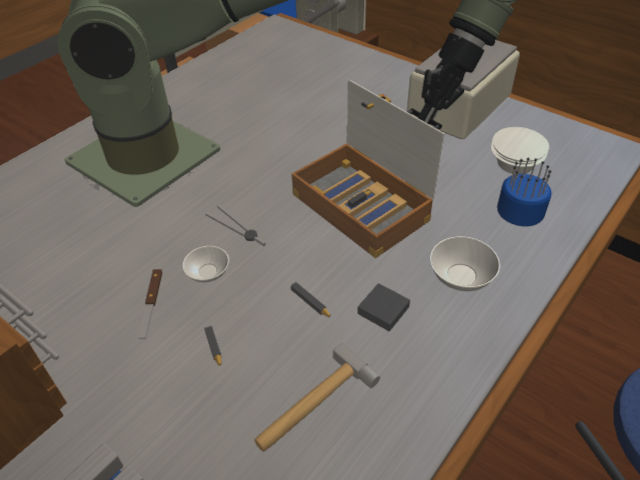

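Emit:
carry_out(
  turn=[
    [0,0,0],
    [0,0,0],
    [0,0,0],
    [0,0,0],
    [0,0,0],
    [0,0,0],
    [0,0,0],
    [0,0,0],
    [0,0,0],
    [0,0,0],
  ],
  translation=[
    [0,0,0],
    [0,0,0],
    [0,0,0],
    [0,0,0],
    [0,0,-0.5],
    [0,0,-1],
    [0,0,-1],
    [0,0,-1],
    [0,0,-1],
    [0,0,0],
  ],
  jaw=[2.8,2.8,2.8,2.8,2.8,2.8,2.8,2.8,2.8,2.8],
)

```text
time_s: 14.47
position: [594.6, 295.6, 218.0]
ee_rot: [[0.984, -0.144, -0.105], [-0.178, -0.779, -0.601], [0.004, 0.61, -0.792]]
force: [-0.5, 0.1, -0.7]
finger_gap: 28.0
grasp_force: 0.0
```

Run:
```python
from h import *
go([600,300,320],Rdown(-100.5,-.66));
```

```text
t 14.47 pos [594.6 295.6 218. ] q [ -43.   76.   40.   16.   -9.  116. -126.] F [-0.5  0.1 -0.7] gap 28.0 0.0
d_tool cm [ 0.495  5.802 -8.409] rotvec [-0.0041 -0.0059  0.0007]
```

Emit:
carry_out(
  turn=[
    [0.06,0,0],
    [0.06,0,0],
    [0.06,0,0],
    [0.06,0,0],
    [0.06,0,0],
    [0.07,0,0],
    [0.07,0,0],
    [0.07,0,0],
    [0.07,0,0],
    [0.07,0,0],
  ],
  translation=[
    [0,0,0],
    [0,0,0],
    [0,0,0],
    [0,0,0],
    [0,0,0],
    [0,0.3,-1],
    [0,0.3,-1],
    [0,0.2,-1],
    [0,0.2,-1],
    [0,0.1,-1],
  ],
  jaw=[2.8,2.8,2.8,2.8,2.8,2.8,2.8,2.8,2.8,2.8],
)

```text
time_s: 15.3
position: [592.7, 294.7, 269.2]
ee_rot: [[0.984, -0.18, -0.001], [-0.18, -0.984, -0.006], [0.001, 0.006, -1.0]]
force: [0.8, -0.1, -0.9]
finger_gap: 28.3
grasp_force: 0.0
```

Run:
```python
from h import *
go([600,280,340],Rdown(-100.5)); 
t,P=shot("scene","s4.png");
```

```text
t 15.3 pos [592.7 294.7 269.2] q [ -40.   50.   29.   60.  -23.   75. -114.] F [ 0.8 -0.1 -0.9] gap 28.3 0.0
d_tool cm [ 0.988  1.359 -7.067] rotvec [ 0.0061 -0.0005  0.002 ]
```

Emit:
carry_out(
  turn=[
    [0,0,0],
    [0,0,0],
    [0,0,0],
    [0,0,0],
    [0,0,0],
    [0,0,0],
    [0,0,0],
    [0,0,0],
    [0,0,0],
    [0,0,0],
  ],
  translation=[
    [0,0,-1],
    [0,0,-1],
    [0,2.4,0],
    [0,2.4,0],
    [0,2.4,0],
    [0,2.4,0],
    [0,2.4,0],
    [0,2.4,0],
    [0,0,0],
    [0,0,0],
  ],
  jaw=[2.8,2.8,2.8,2.8,2.8,2.8,2.8,2.8,2.8,2.8],
)

```text
time_s: 16.18
position: [567.0, 152.7, 290.0]
ee_rot: [[0.983, -0.182, -0.002], [-0.182, -0.983, -0.009], [0.0, 0.009, -1.0]]
force: [1.1, 0.5, -0.5]
finger_gap: 28.0
grasp_force: 0.0
```

Run:
```python
from h import *
go([602.8,-104.8,150],Rdown(-97.7)); 
im,P=shot("wrist","w5.png")
np.save("w5.npy",np.r_[P[0],P[1]])
for y in (55,0,-55):
    c=np.array([520.5,161.2,20.5])+y*np.array([-.9833,.1822,0]); print(y,c,[np.round(proj(*P,c+d*xc),1) for d in (-56,-46,0,46,56)])
```

```text
t 16.18 pos [567.  152.7 290. ] q [ -32.   41.   29.   77.  -20.   67. -101.] F [ 1.1  0.5 -0.5] gap 28.0 0.0
d_tool cm [ 8.194 24.545 14.226] rotvec [ 0.0093  0.0001 -0.0482]Traceback (most recent call last):
  File "<stdin>", line 4, in <module>
    res = self.concatenate(tuple(objs), axis=axis)
ValueError: all the input array dimensions except for the concatenation axis must match exactly, but along dimension 1, the array at index 0 has size 3 and the array at index 1 has size 4
```

View pics/w5.png

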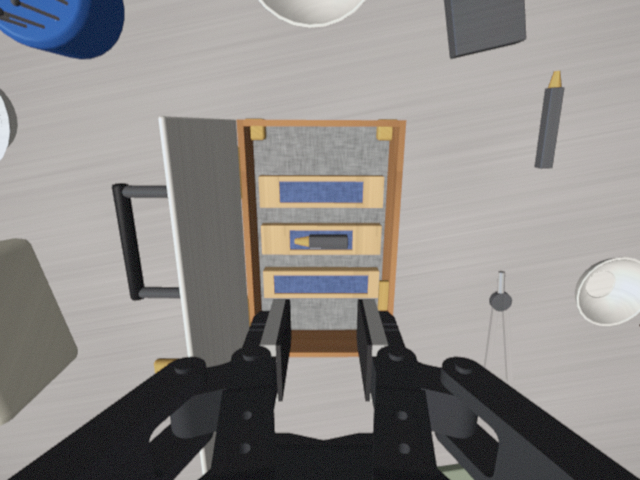

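Run:
```python
from h import *
P=pose("wrist"); yc=np.array([-.9833,.1822,0]); C=np.array([520.5,161.2,20.5])
for y in (55,0,-55):
    c=C+y*yc; print(y,c.round(1),[np.round(proj(*P,c+d*xc),1) for d in (-56,-46,0,46,56)])
for u,v in ((321,192),(321,240),(321,285)): q=ray(*P,u,v,20.5); print(q.round(1),((q-C)@xc).round(1),((q-C)@yc).round(1))
for u,v in ((555.5,71),(544,164)): print("L",ray(*P,u,v,8).round(1))
```

```text
55 [466.4 171.2  20.5] [array([369.2, 281.7]), array([360.8, 281.7]), array([322.2, 281.8]), array([283.6, 281.9]), array([275.2, 281.9])]
0 [520.5 161.2  20.5] [array([371. , 237.6]), array([362.3, 237.6]), array([322.3, 237.6]), array([282.1, 237.7]), array([273.4, 237.7])]
-55 [574.6 151.2  20.5] [array([373.1, 189.9]), array([364. , 189.9]), array([322.3, 189.9]), array([280.5, 189.8]), array([271.4, 189.8])]
[572.5 153.   20.5] 1.4 -52.6
[518.  163.2  20.5] 1.5 2.8
[462.6 173.4  20.5] 1.5 59.1
L [ 650.4 -109.6    8. ]
L [555.9 -97.6   8. ]
```

Emit:
carry_out(
  turn=[
    [0.009,0,-0.048],
    [0,0,0],
    [0,0,0],
    [0,0,0],
    [0,0,0],
    [0,0,0],
    [0,0,0],
    [0,0,0],
    [0,0,0],
    [0,0,0],
  ],
  translation=[
    [0.9,2.6,0],
    [0.9,2.7,0],
    [0.9,2.7,0],
    [0.9,2.7,1],
    [0.9,2.7,2],
    [0.9,2.7,2.2],
    [0.9,2.7,2.2],
    [0.9,2.7,2.2],
    [0.8,2.7,2.2],
    [0,0,2.2],
  ],
  jaw=[4,4,4,4,4,4,4,4,4,4],
)

```text
time_s: 17.07
position: [613.5, -102.1, 148.6]
ee_rot: [[0.991, -0.137, 0.0], [-0.137, -0.991, -0.002], [0.001, 0.002, -1.0]]
force: [0.1, -0.9, -0.8]
finger_gap: 40.0
grasp_force: 0.0
```

Run:
```python
from h import *
go([603,-104.3,7.5],Rdown(-97.7));
```

```text
t 17.07 pos [ 613.5 -102.1  148.6] q [ -3.  52.  22.  81. -22.  51. -73.] F [ 0.1 -0.9 -0.8] gap 40.0 0.0
d_tool cm [-1.019  0.326 14.114] rotvec [ 0.0023 -0.0006 -0.003 ]
```

Emit:
carry_out(
  turn=[
    [0,0,0],
    [0,0,0],
    [0,0,0],
    [0,0,0],
    [0,0,0],
    [0,0,0],
    [0,0,0],
    [0,0,0],
    [0,0,0],
    [0,0,0],
  ],
  translation=[
    [-0.5,0.16,1],
    [-0.5,0.16,2],
    [0,0,2],
    [0,0,2],
    [0,0,2],
    [0,0,1],
    [0,0,1],
    [0,0,0.8],
    [0,0,0],
    [0,0,0],
  ],
  jaw=[4,4,4,4,4,4,4,4,4,4],
)

```text
time_s: 17.9
position: [603.8, -98.9, 32.6]
ee_rot: [[0.991, -0.133, 0.002], [-0.133, -0.991, 0.0], [0.002, -0.001, -1.0]]
force: [0.2, 0.9, 0.9]
finger_gap: 39.7
grasp_force: 0.0
```

Run:
```python
from h import *
go([603,-104.3,7.5],Rdown(-97.7)); shot("wrist","w6.png")
```

```text
t 17.9 pos [603.8 -98.9  32.6] q [ -2.  61.  17.  87. -26.  37. -69.] F [0.2 0.9 0.9] gap 39.7 0.0
d_tool cm [-0.01   0.551  2.505] rotvec [-0.0007 -0.0017  0.0011]
```

View pics/w6.png

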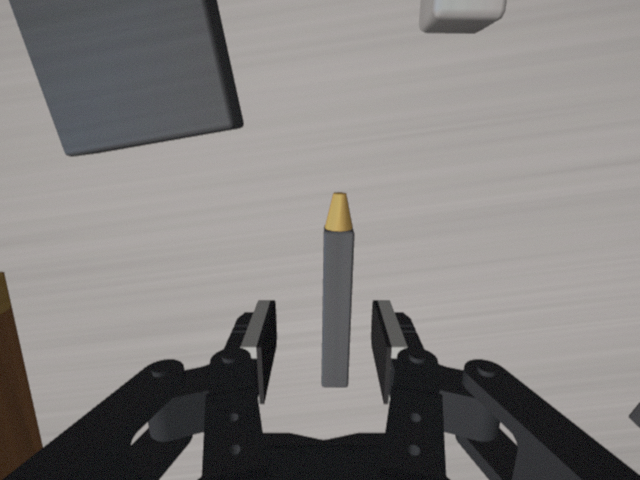

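Run:
```python
from h import *
P=pose("wrist"); a=ray(*P,340,193,7); b=ray(*P,335,386,7); print(a,b,(a+b)/2,np.linalg.norm(a-b),np.degrees(np.arctan2(*(a-b)[[1,0]])))
m=(a+b)/2; m[2]=7.5; go(m,Rdown(-97.7));
```

```text
[ 649.94132007 -112.71731155    7.        ] [546.62627263 -97.53295227   7.        ] [ 598.28379635 -105.12513191    7.        ] 104.42491941580779 -8.360984243031734
t 17.95 pos [603.9 -99.   32.9] q [ -2.  61.  17.  87. -26.  37. -69.] F [ 0.8 -0.2  0.3] gap 40.1 0.0
d_tool cm [-0.484  0.685  2.54 ] rotvec [-0.0006 -0.0023  0.0011]
```

Emit:
carry_out(
  squeeze=40,
  turn=[
    [0,0,0],
    [0,0,0],
    [0,0,0],
    [0,0,0],
    [0,0,0],
    [0,0,0],
    [0,0,0],
    [0,0,0],
    [0,0,0],
    [0,0,0],
  ],
  translation=[
    [-0.2,0.3,0],
    [0,0.3,0],
    [0,0,1],
    [0,0,1],
    [0,0,0.5],
    [0,0,0],
    [0,0,0],
    [0,0,0],
    [0,0,0],
    [0,0,0],
  ],
  jaw=[4,4,4,4,4,4,4,0.8,0.8,0.8],
)

```text
time_s: 18.78
position: [601.1, -104.6, 7.8]
ee_rot: [[0.991, -0.133, 0.002], [-0.133, -0.991, 0.0], [0.002, -0.001, -1.0]]
force: [-0.5, -0.3, 1.2]
finger_gap: 12.3
grasp_force: 39.4
```

Emit:
carry_out(
  turn=[
    [0,0,0],
    [0,0,0],
    [0,0,0],
    [0,0,0],
    [0,0,0],
    [0,0,0],
    [0,0,0],
    [0,0,0],
    [0,0,0],
    [0,0,0],
  ],
  translation=[
    [0,0,0],
    [0,0,0],
    [0,0,0],
    [0,0,0],
    [0,0,0],
    [0,0,0],
    [0,0,0],
    [0,0,0],
    [0,0,0],
    [0,0,0],
  ],
  jaw=[0.8,0.8,0.8,0.8,0.8,0.8,0.8,0.8,0.8,0.8],
)

```text
time_s: 19.62
position: [601.1, -104.7, 7.7]
ee_rot: [[0.991, -0.133, 0.002], [-0.133, -0.991, 0.0], [0.002, -0.001, -1.0]]
force: [-0.4, 1.9, 6.5]
finger_gap: 12.3
grasp_force: 39.9
```

Run:
```python
from h import *
go([465.5,172,150],Rdown(-10.5));
```

```text
t 19.62 pos [ 601.1 -104.7    7.7] q [ -1.  63.  16.  87. -27.  34. -68.] F [-0.4  1.9  6.5] gap 12.3 39.9
d_tool cm [-17.088 -25.626 -14.246] rotvec [ 1.1000e-03 -2.3000e-03 -1.5209e+00]
```

Emit:
carry_out(
  turn=[
    [0,0,0],
    [0,0,0],
    [0,0,-0.1],
    [0,0,-0.1],
    [0,0,-0.1],
    [0,0,-0.1],
    [0,0,-0.1],
    [0,0,-0.1],
    [0,0,-0.1],
    [0,0,-0.1],
  ],
  translation=[
    [0,0,-0.5],
    [0,0,-1.5],
    [0,0,-1.5],
    [0,0,-1.5],
    [0,0,-1.5],
    [0,0,-1.5],
    [0,0,-1.5],
    [0,0,-1.5],
    [0,0,-1.5],
    [0,0,-1.5],
  ],
  jaw=[0.8,0.8,0.8,0.8,0.8,0.8,0.8,0.8,0.8,0.8],
)

```text
time_s: 20.45
position: [600.5, -104.8, 148.3]
ee_rot: [[0.783, 0.622, 0.002], [0.622, -0.783, -0.0], [0.001, 0.001, -1.0]]
force: [0.1, -0.4, -0.8]
finger_gap: 12.2
grasp_force: 39.1
```

Emit:
carry_out(
  turn=[
    [0,0,-0.1],
    [0,0,-0.1],
    [0,0,-0.1],
    [0,0,-0.1],
    [0,0,-0.1],
    [0,0,-0.1],
    [0,0,-0.1],
    [0,0,-0.02],
    [0,0,0],
    [0,0,0],
  ],
  translation=[
    [0,0,0],
    [0,0,0],
    [0,0,0],
    [0,0,0],
    [0,0,0],
    [0,0,0],
    [0,0,0],
    [0,0,0],
    [0,0,0],
    [0,0,0],
  ],
  jaw=[0.8,0.8,0.8,0.8,0.8,0.8,0.8,0.8,0.8,0.8],
)

```text
time_s: 21.28
position: [600.6, -104.8, 147.4]
ee_rot: [[0.186, 0.982, 0.002], [0.982, -0.186, 0.0], [0.001, 0.002, -1.0]]
force: [0.0, -0.4, -1.3]
finger_gap: 12.3
grasp_force: 39.1
```

Run:
```python
from h import *
go([465.5,172,140],Rdown(-10.5));
```

```text
t 21.28 pos [ 600.6 -104.8  147.4] q [ 9. 49. -4. 83.  4. 48. -7.] F [ 0.  -0.4 -1.3] gap 12.3 39.1
d_tool cm [ 24.676 -18.435   0.727] rotvec [ 0.0015 -0.0006 -0.0043]
```

Emit:
carry_out(
  turn=[
    [0,0,-0.004],
    [0,0,0],
    [0,0,0],
    [0,0,0],
    [0,0,0],
    [0,0,0],
    [0,0,0],
    [0,0,0],
    [0,0,0],
    [0,0,0],
  ],
  translation=[
    [2.5,-1.9,0],
    [2.5,-1.9,0],
    [2.5,-1.9,0],
    [2.5,-1.9,0],
    [2.5,-1.9,0],
    [2.5,-1.9,0],
    [2.5,-1.9,0],
    [2.5,-1.9,0],
    [2.5,-1.9,0],
    [2.2,-1.3,0],
  ],
  jaw=[0.8,0.8,0.8,0.8,0.8,0.8,0.8,0.8,0.8,0.8],
)

```text
time_s: 22.12
position: [462.6, 173.2, 147.4]
ee_rot: [[0.181, 0.983, 0.001], [0.983, -0.181, 0.001], [0.001, 0.001, -1.0]]
force: [0.0, 0.6, -0.4]
finger_gap: 12.5
grasp_force: 39.3
```

Emit:
carry_out(
  turn=[
    [0,0,0],
    [0,0,0],
    [0,0,0],
    [0,0,0],
    [0,0,0],
    [0,0,0],
    [0,0,0],
    [0,0,0],
    [0,0,0],
    [0,0,0],
  ],
  translation=[
    [0,0,0],
    [0,0,0.5],
    [0,0,0.5],
    [0,0,0.5],
    [0,0,0.5],
    [0,0,0.5],
    [0,0,0.5],
    [0,0,0],
    [0,0,0],
    [0,0,0],
  ],
  jaw=[0.8,0.8,0.8,0.8,0.8,0.8,0.8,0.8,0.8,0.8],
)

```text
time_s: 22.95
position: [464.2, 171.3, 117.3]
ee_rot: [[0.179, 0.984, 0.002], [0.984, -0.179, 0.0], [0.001, 0.002, -1.0]]
force: [-1.0, 0.4, -0.1]
finger_gap: 12.5
grasp_force: 39.3
```

Run:
```python
from h import *
go([465.5,172,28.5],Rdown(-10.5)); shot("wrist","w7.png"); P=pose("wrist")
for y in (0,55): print([np.round(proj(*P,np.array([520.6,161.7,24])+y*np.array([-.9833,.1822,0])+d*xc),1) for d in (-56,0,56)])
```

```text
t 22.95 pos [464.2 171.3 117.3] q [-24.  44.   1. 109.  -1.  26. -33.] F [-1.   0.4 -0.1] gap 12.5 39.3
d_tool cm [0.085 0.105 8.878] rotvec [ 0.0017 -0.0008  0.0029]
[array([405.4, 321.7]), array([411.2, 246.7]), array([418. , 160.6])]
[array([327.8, 321.6]), array([328.4, 246.5]), array([329. , 160.4])]
```

View pics/w7.png

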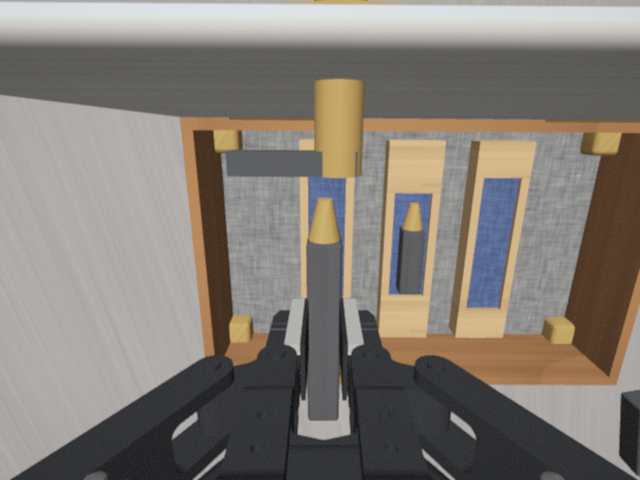

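Run:
```python
from h import *
P=pose("wrist"); C=np.array([520.6,161.7,0])
for u,v,z in ((338,175,186),(338,175,195),(270,152,195),(325,198,116.6),(322,418,123.6)): 
    q=ray(*P,u,v,z); print(q.round(1),"case x",((q-C)@xc).round(1),"y",((q-C)@np.array([-.9833,.1822,0])).round(1),"tool",(state()["ee_rot"].T@(q-state()["position"])).round(1))
```

```text
[478.  238.9 186. ] case x 68.1 y 56.0 tool [ 68.9   1.6 -68.6]
[477.8 240.1 195. ] case x 69.3 y 56.3 tool [ 70.1   1.2 -77.6]
[467.1 246.  195. ] case x 73.1 y 67.9 tool [ 74.  -10.4 -77.6]
[472.7 221.7 116.6] case x 50.2 y 58.0 tool [51.  -0.7  0.8]
[453.7 124.7 123.6] case x -48.5 y 59.0 tool [-47.7  -1.9  -6.3]
```

Run:
```python
from h import *
im,P=shot("scene","s8.png"); u,v=np.int32(proj(*P,[464,171,220])); print(u,v)
print("cam at",proj(*P,pose("wrist")[1][:3,3]))
x0=max(0,u-100);y0=max(0,v-110); c=im[y0:y0+180,x0:x0+200]; print(x0,y0)
cv2.imwrite("pics/m8.png",cv2.resize(c,None,fx=3.3,fy=3.3,interpolation=cv2.INTER_CUBIC))
```

```text
340 110
cam at (np.float64(370.01901028277047), np.float64(76.86269595866975))
240 0
```

View pics/m8.png

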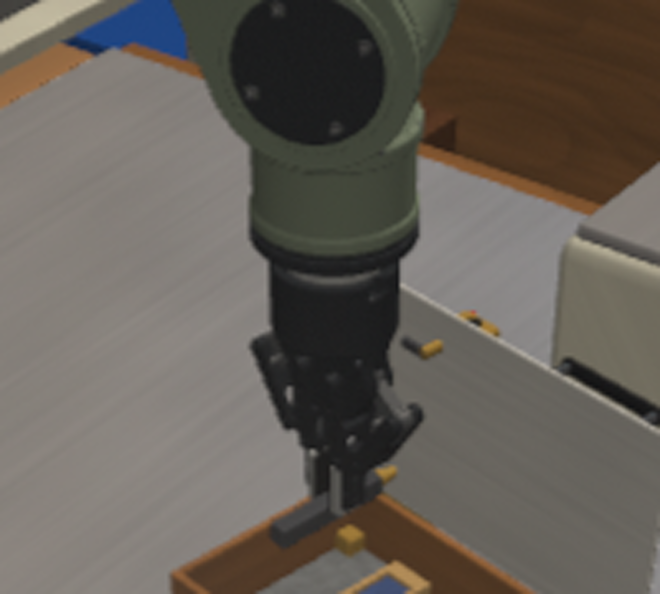

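Emit:
carry_out(
  turn=[
    [0,0,0.003],
    [0,0,0],
    [0,0,0],
    [0,0,0],
    [0,0,0],
    [0,0,0],
    [0,0,0],
    [0,0,0],
    [0,0,0],
    [0,0,0],
  ],
  translation=[
    [-0.05,0.1,0.8],
    [0,0,1],
    [0,0,1],
    [0,0,1],
    [0,0,1],
    [0,0,1],
    [0,0,1],
    [0,0,1],
    [0,0,0],
    [0,0,0],
  ],
  jaw=[0.8,0.8,0.8,0.8,0.8,0.8,0.8,0.8,0.8,0.8],
)

```text
time_s: 23.88
position: [464.9, 170.6, 38.7]
ee_rot: [[0.182, 0.983, 0.001], [0.983, -0.182, 0.0], [0.0, 0.001, -1.0]]
force: [0.3, 0.4, -2.1]
finger_gap: 12.1
grasp_force: 39.3
```

Run:
```python
from h import *
go([465.5,172,28.5],Rdown(-10.5))
```

```text
t 23.88 pos [464.9 170.6  38.7] q [-24.  53.   0. 111.  -1.  16. -34.] F [ 0.3  0.4 -2.1] gap 12.1 39.3
d_tool cm [0.147 0.035 1.025] rotvec [ 0.0008 -0.0002  0.    ]
```

Emit:
carry_out(
  turn=[
    [0,0,0],
    [0,0,0],
    [0,0,0],
    [0,0,0],
    [0,0,0],
    [0,0,0],
    [0,0,0],
    [0,0,0],
    [0,0,0],
    [0,0,0],
  ],
  translation=[
    [0.05,0,0.3],
    [0,0,0.3],
    [0,0,0.2],
    [0,0,0.1],
    [0,0,0.1],
    [0,0,0],
    [0,0,0],
    [0,0,0],
    [0,0,0],
    [0,0,0],
  ],
  jaw=[0.8,0.8,0.8,0.8,0.8,0.8,0.8,0.8,0.8,0.8],
)

```text
time_s: 24.72
position: [465.2, 171.2, 29.2]
ee_rot: [[0.182, 0.983, 0.002], [0.983, -0.182, 0.0], [0.001, 0.002, -1.0]]
force: [-0.4, 0.1, -1.1]
finger_gap: 12.8
grasp_force: 39.3
```

Run:
```python
from h import *
go([465.5,172,28.5],Rdown(-10.5))
```

```text
t 24.72 pos [465.2 171.2  29.2] q [-24.  54.   0. 111.  -1.  14. -34.] F [-0.4  0.1 -1.1] gap 12.8 39.3
d_tool cm [0.082 0.013 0.075] rotvec [ 0.0016 -0.0008  0.0001]
```

Emit:
carry_out(
  turn=[
    [0,0,0],
    [0,0,0],
    [0,0,0],
    [0,0,0],
    [0,0,0],
    [0,0,0],
    [0,0,0],
    [0,0,0],
    [0,0,0],
    [0,0,0],
  ],
  translation=[
    [0,0,0.1],
    [0,0,0],
    [0,0,0],
    [0,0,0],
    [0,0,0],
    [0,0,0],
    [0,0,0],
    [0,0,0],
    [0,0,0],
    [0,0,0],
  ],
  jaw=[0.8,0.8,0.8,0.8,1.5,1.8,2.1,2.4,2.4,2.4],
)

```text
time_s: 25.55
position: [465.2, 171.2, 28.2]
ee_rot: [[0.182, 0.983, 0.002], [0.983, -0.182, 0.0], [0.001, 0.002, -1.0]]
force: [0.1, 1.0, -0.6]
finger_gap: 23.8
grasp_force: 0.0
```

Emit:
carry_out(
  turn=[
    [0,0,0],
    [0,0,0],
    [0,0,0],
    [0,0,0],
    [0,0,0],
    [0,0,0],
    [0,0,0],
    [0,0,0],
    [0,0,0],
    [0,0,0],
  ],
  translation=[
    [0,0,-0.5],
    [0,0,-1],
    [0,0,-1],
    [0,0,-1],
    [0,0,-1.5],
    [0,0,-1.5],
    [0,0,-1.5],
    [0,0,-1.5],
    [0,0,-1.5],
    [0,0,0],
  ],
  jaw=[2.6,2.8,3,3,3,3,3,3,3,3],
)

```text
time_s: 26.38
position: [465.9, 171.5, 141.4]
ee_rot: [[0.182, 0.983, 0.005], [0.983, -0.182, 0.002], [0.003, 0.005, -1.0]]
force: [0.0, 0.4, 0.5]
finger_gap: 30.3
grasp_force: 0.0
```

Run:
```python
from h import *
go([531.5,-285,120],Rdown(-119.2)); go([531.5,-285,120],Rdown(60.8)); im,P=shot("wrist","w9.png")
# dark shank + brass mask bounds along the long row
C=np.array([465.5,171.9,34.5]); print([np.round(proj(*P,C+d*xc),1) for d in (-50,0,34,50)])
g=im.astype(int); dark=(g.max(2)<95)
for v in range(120,360,10):
    r=dark[v,270:380]; i=np.where(r)[0]+270; print(v,(i.min(),i.max(),len(i)) if len(i) else None, im[v,325].tolist())
```

```text
t 26.38 pos [465.9 171.5 141.4] q [-24.  42.   1. 108.  -1.  30. -33.] F [0.  0.4 0.5] gap 30.3 0.0
d_tool cm [-43.692  14.761   2.086] rotvec [ 6.0000e-04 -6.6000e-03  1.8971e+00]
t 26.38 pos [465.9 171.5 141.4] q [-24.  42.   1. 108.  -1.  30. -33.] F [0.  0.4 0.5] gap 30.3 0.0
d_tool cm [-43.692  14.761   2.086] rotvec [ 6.1000e-03  5.0000e-04 -1.2444e+00]
[array([323.8, 306. ]), array([323.8, 241.3]), array([323.8, 192.9]), array([323.8, 168.7])]
120 None [114, 180, 208]
130 None [112, 181, 208]
140 None [113, 180, 208]
150 None [113, 180, 208]
160 None [109, 177, 206]
170 None [109, 177, 205]
180 None [109, 176, 204]
190 None [114, 179, 206]
200 None [108, 105, 106]
210 None [109, 106, 107]
220 None [112, 108, 108]
230 None [111, 108, 105]
240 None [111, 109, 109]
250 None [110, 108, 108]
260 None [109, 106, 107]
270 None [111, 108, 109]
280 None [108, 105, 106]
290 None [107, 104, 103]
300 (np.int64(284), np.int64(364), 10) [106, 105, 105]
310 (np.int64(281), np.int64(366), 14) [149, 195, 223]
320 (np.int64(279), np.int64(368), 18) [138, 183, 213]
330 (np.int64(277), np.int64(370), 22) [89, 131, 174]
340 (np.int64(274), np.int64(373), 28) [109, 176, 208]
350 (np.int64(273), np.int64(374), 28) [100, 156, 192]
```

Emit:
carry_out(
  turn=[
    [0,0,0],
    [0,0,0],
    [0,0,0],
    [0,0,0],
    [0,0,0],
    [0,0,0],
    [0,0,0],
    [0,0,0],
    [0,0,0],
    [0,0,0],
  ],
  translation=[
    [-2,0.7,0],
    [-3,1,0],
    [-3,1,0],
    [-3,1,0],
    [-3,1,0],
    [-3,1,0],
    [-3,1,0],
    [-3,1,0],
    [-3,1,0],
    [-3,1,0],
  ],
  jaw=[4,4,4,4,4,4,4,4,4,4],
)

```text
time_s: 27.27
position: [507.3, -133.3, 138.1]
ee_rot: [[0.182, 0.983, 0.001], [0.983, -0.182, 0.0], [0.001, 0.001, -1.0]]
force: [-0.4, -0.4, -0.6]
finger_gap: 39.9
grasp_force: 0.0
```

Emit:
carry_out(
  turn=[
    [0,0,0],
    [0,0,0],
    [0,0,0],
    [0,0,0],
    [0,0,0],
    [0,0,0],
    [0,0,-0.1],
    [0,0,-0.1],
    [0,0,-0.1],
    [0,0,-0.1],
  ],
  translation=[
    [-3,1,0],
    [-3,1,0],
    [-3,1,0],
    [-3,1,0],
    [-2.7,1,0],
    [0,0,0],
    [0,0,0],
    [0,0,0],
    [0,0,0],
    [0,0,0],
  ],
  jaw=[4,4,4,4,4,4,4,4,4,4],
)

```text
time_s: 28.1
position: [529.7, -285.2, 138.0]
ee_rot: [[-0.22, 0.976, 0.001], [0.976, 0.22, 0.001], [0.0, 0.001, -1.0]]
force: [-0.8, 0.5, 0.0]
finger_gap: 39.7
grasp_force: 0.0
```

Emit:
carry_out(
  turn=[
    [0,0,-0.1],
    [0,0,-0.1],
    [0,0,-0.1],
    [0,0,-0.1],
    [0,0,-0.1],
    [0,0,-0.1],
    [0,0,-0.1],
    [0,0,-0.1],
    [0,0,-0.044],
    [0,0,0],
  ],
  translation=[
    [0,0,1],
    [0,0,1],
    [0,0,1],
    [0,0,1],
    [0,0,1],
    [0,0,1],
    [0,0,0],
    [0,0,0],
    [0,0,0],
    [0,0,0],
  ],
  jaw=[4,4,4,4,4,4,4,4,4,4],
)

```text
time_s: 28.93
position: [529.7, -285.3, 77.9]
ee_rot: [[-0.874, 0.486, 0.001], [0.486, 0.874, 0.001], [-0.001, 0.001, -1.0]]
force: [0.0, -0.6, -0.3]
finger_gap: 40.0
grasp_force: 0.0
```

Run:
```python
from h import *
go([531.5,-285,7.5],Rdown(60.8)); im,P=shot("wrist","w10.png")
# segment brass tip and dark shank near expected spot
u,v=proj(*P,[531.5,-285,10]); print(u,v)
hsv=cv2.cvtColor(im,cv2.COLOR_BGR2HSV); X,Y=np.meshgrid(range(640),range(480)); near=(abs(X-u)<45)&(abs(Y-v)<150)
print([np.round(proj(*P,[531.5+d*np.cos(np.radians(-29.2)),-285+d*np.sin(np.radians(-29.2)),14]),0) for d in (-40,0,24,40)])
for n,m in (("brass",(hsv[...,1]>110)&(hsv[...,2]>90)&near),("shank",(hsv[...,2]<100)&near)):
    k,l,st,c=cv2.connectedComponentsWithStats(m.astype(np.uint8))
    for i in range(1,k):
        if st[i,4]>60: print(n,st[i],c[i].round(1))
```

```text
t 28.93 pos [ 529.7 -285.3   77.9] q [ 37.  56. -26.  88.  31.  44.  60.] F [ 0.  -0.6 -0.3] gap 40.0 0.0
d_tool cm [-0.137  0.101  7.041] rotvec [0.0012 0.0006 0.0019]
326.0656405026842 264.9555807206003
[array([326., 201.]), array([326., 267.]), array([326., 304.]), array([326., 327.])]
brass [315 303  16  20 232] [322.2 310.9]
shank [ 312  196   25  111 2401] [323.3 248.4]
```

Run:
```python
from h import *
P=pose("wrist"); s=state(); f=lambda u,v,z:(s["ee_rot"].T@(ray(*P,u,v,z)-s["position"])).round(1)
print("tail z0",f(324,196,0),"z14",f(324,196,14),"brass start z14",f(323,303,14),f(323,305,10),"tip z7",f(322,322.5,7),"mid",f(323.3,248,14))
```

```text
tail z0 [38.6 -0.2 78. ] z14 [41.2 -0.2 64. ] brass start z14 [-24.7  -0.8  64. ] [-28.1  -0.8  68. ] tip z7 [-42.1  -1.5  71. ] mid [10.7 -0.6 64. ]
```

Emit:
carry_out(
  turn=[
    [0,0,0.002],
    [0,0,0],
    [0,0,0],
    [0,0,0],
    [0,0,0],
    [0,0,0],
    [0,0,0],
    [0,0,0],
    [0,0,0],
    [0,0,0],
  ],
  translation=[
    [-0.1,-0.05,1],
    [0,0,1],
    [0,0,1],
    [0,0,1],
    [0,0,1],
    [0,0,1],
    [0,0,0.5],
    [0,0,0.5],
    [0,0,0],
    [0,0,0],
  ],
  jaw=[4,4,4,4,4,4,4,4,4,4],
)

```text
time_s: 29.82
position: [530.9, -286.2, 8.1]
ee_rot: [[-0.872, 0.49, 0.002], [0.49, 0.872, 0.0], [-0.001, 0.001, -1.0]]
force: [-0.2, 0.0, 0.7]
finger_gap: 40.0
grasp_force: 0.0
```

Emit:
carry_out(
  squeeze=40,
  turn=[
    [0,0,0],
    [0,0,0],
    [0,0,0],
    [0,0,0],
    [0,0,0],
    [0,0,0],
    [0,0,0],
    [0,0,0],
    [0,0,0],
    [0,0,0],
  ],
  translation=[
    [0,0,0],
    [0,0,0],
    [0,0,0],
    [0,0,0],
    [0,0,0],
    [0,0,0],
    [0,0,0],
    [0,0,0],
    [0,0,0],
    [0,0,0],
  ],
  jaw=[0.8,0.8,0.8,0.8,0.8,0.8,0.8,0.8,0.8,0.8],
)

```text
time_s: 30.65
position: [531.0, -286.3, 8.7]
ee_rot: [[-0.872, 0.49, 0.002], [0.49, 0.872, 0.0], [-0.002, 0.001, -1.0]]
force: [-0.6, 0.3, 4.9]
finger_gap: 11.9
grasp_force: 39.2
```

Run:
```python
from h import *
go([573.7,152,140],Rdown(-10.5))
```

```text
t 30.65 pos [ 531.  -286.3    8.7] q [ 36.  62. -22.  88.  34.  37.  57.] F [-0.6  0.3  4.9] gap 11.9 39.2
d_tool cm [ 17.733  40.313 -13.116] rotvec [2.3000e-03 1.0000e-03 1.2419e+00]
```

Emit:
carry_out(
  turn=[
    [0,0,0],
    [0,0,0],
    [0,0,0.1],
    [0,0,0.1],
    [0,0,0.1],
    [0,0,0.1],
    [0,0,0.1],
    [0,0,0.1],
    [0,0,0.1],
    [0,0,0.1],
  ],
  translation=[
    [0,0,-0.5],
    [0,0,-1.5],
    [0,0,-1.5],
    [0,0,-1.5],
    [0,0,-1.5],
    [0,0,-1.5],
    [0,0,-1.5],
    [0,0,-1.5],
    [0,0,-1.5],
    [0,0,-1],
  ],
  jaw=[0.8,0.8,0.8,0.8,0.8,0.8,0.8,0.8,0.8,0.8],
)

```text
time_s: 31.48
position: [530.9, -286.2, 145.0]
ee_rot: [[-0.251, 0.968, 0.003], [0.968, 0.251, 0.0], [-0.001, 0.003, -1.0]]
force: [-1.3, 0.6, -2.8]
finger_gap: 12.3
grasp_force: 39.3
```

Emit:
carry_out(
  turn=[
    [0,0,0.1],
    [0,0,0.1],
    [0,0,0.1],
    [0,0,0.1],
    [0,0,0.04],
    [0,0,0],
    [0,0,0],
    [0,0,0],
    [0,0,0],
    [0,0,0],
  ],
  translation=[
    [0,0,0],
    [0,0,0],
    [0,0,0],
    [0,0,0],
    [0,0,0],
    [0,0,0],
    [0,0,0],
    [0,0,0],
    [0,0,0],
    [0,0,0],
  ],
  jaw=[0.8,0.8,0.8,0.8,0.8,0.8,0.8,0.8,0.8,0.8],
)

```text
time_s: 32.32
position: [530.5, -286.3, 143.1]
ee_rot: [[0.179, 0.984, 0.002], [0.984, -0.179, 0.001], [0.001, 0.002, -1.0]]
force: [-0.0, 0.5, -2.2]
finger_gap: 12.2
grasp_force: 39.3
```

Run:
```python
from h import *
go([573.7,152,140],Rdown(-10.5))
```

```text
t 32.32 pos [ 530.5 -286.3  143.1] q [29. 49. -8. 85.  8. 46.  8.] F [-0.   0.5 -2.2] gap 12.2 39.3
d_tool cm [43.894 -3.618  0.344] rotvec [ 0.0016 -0.0008  0.0028]
```

Emit:
carry_out(
  turn=[
    [0,0,0.003],
    [0,0,0],
    [0,0,0],
    [0,0,0],
    [0,0,0],
    [0,0,0],
    [0,0,0],
    [0,0,0],
    [0,0,0],
    [0,0,0],
  ],
  translation=[
    [1.5,-0.1,0],
    [3,-0.25,0],
    [3,-0.25,0],
    [3,-0.25,0],
    [3,-0.25,0],
    [3,-0.25,0],
    [3,-0.25,0],
    [3,-0.25,0],
    [3,-0.25,0],
    [3,-0.25,0],
  ],
  jaw=[0.8,0.8,0.8,0.8,0.8,0.8,0.8,0.8,0.8,0.8],
)

```text
time_s: 33.15
position: [559.6, -0.3, 143.4]
ee_rot: [[0.183, 0.983, 0.002], [0.983, -0.183, 0.001], [0.001, 0.002, -1.0]]
force: [1.0, -1.1, -1.1]
finger_gap: 12.3
grasp_force: 39.3
```

Emit:
carry_out(
  turn=[
    [0,0,0],
    [0,0,0],
    [0,0,0],
    [0,0,0],
    [0,0,0],
    [0,0,0],
    [0,0,0],
    [0,0,0],
    [0,0,0],
    [0,0,0],
  ],
  translation=[
    [3,-0.25,0],
    [3,-0.25,0],
    [3,-0.25,0],
    [3,-0.25,0],
    [2,-0.2,0],
    [1.4,0,0],
    [0,0,0],
    [0,0,0],
    [0,0,0],
    [0,0,0],
  ],
  jaw=[0.8,0.8,0.8,0.8,0.8,0.8,0.8,0.8,0.8,0.8],
)

```text
time_s: 33.98
position: [576.2, 150.5, 143.4]
ee_rot: [[0.185, 0.983, 0.002], [0.983, -0.185, -0.0], [0.0, 0.002, -1.0]]
force: [0.1, 0.3, -1.7]
finger_gap: 12.2
grasp_force: 39.3
```

Run:
```python
from h import *
go([573.7,152,29],Rdown(-10.5)); im,P=shot("wrist","w11.png"); s=state()
# felt (blue) bounds of rows; brass & shank of held punch
hsv=cv2.cvtColor(im,cv2.COLOR_BGR2HSV); blue=(hsv[...,0]>100)&(hsv[...,0]<130)&(hsv[...,1]>90)
k,l,st,c=cv2.connectedComponentsWithStats(blue.astype(np.uint8))
for i in range(1,k):
    if st[i,4]>80: print("blue",st[i],c[i].round(0))
print([np.round(proj(*P,np.array([573.7,152,24])+d*xc),0) for d in (-46,0,46)])
for v in range(180,440,6): print(v,im[v,323].tolist(),end=" ")
```

```text
t 33.98 pos [576.2 150.5 143.4] q [-17.  48.  -2.  87.   2.  45. -30.] F [ 0.1  0.3 -1.7] gap 12.2 39.3
d_tool cm [ 0.101 -0.293 11.441] rotvec [ 0.0017 -0.0002 -0.0025]
blue [ 145  158   47  144 1227] [174. 212.]
blue [ 305  173   32   61 1561] [320. 198.]
blue [ 227  188   36   90 1015] [247. 221.]
[array([321., 292.]), array([321., 235.]), array([321., 171.])]
180 [146, 105, 87] 186 [141, 100, 84] 192 [150, 106, 91] 198 [143, 102, 86] 204 [137, 97, 81] 210 [150, 108, 91] 216 [149, 108, 89] 222 [139, 102, 88] 228 [87, 86, 87] 234 [98, 97, 93] 240 [95, 94, 93] 246 [92, 92, 90] 252 [92, 93, 90] 258 [95, 93, 94] 264 [94, 91, 89] 270 [97, 96, 96] 276 [97, 94, 94] 282 [93, 89, 92] 288 [93, 93, 93] 294 [96, 94, 94] 300 [94, 91, 91] 306 [94, 91, 93] 312 [96, 94, 95] 318 [93, 90, 90] 324 [91, 90, 90] 330 [96, 93, 91] 336 [93, 91, 91] 342 [89, 89, 88] 348 [91, 88, 88] 354 [93, 91, 92] 360 [90, 89, 89] 366 [95, 92, 92] 372 [73, 106, 127] 378 [82, 139, 167] 384 [81, 139, 170] 390 [85, 143, 173] 396 [86, 139, 168] 402 [167, 170, 174] 408 [165, 168, 172] 414 [164, 167, 171] 420 [164, 167, 171] 426 [166, 169, 173] 432 [164, 168, 172] 438 [158, 161, 164]
```

Run:
```python
from h import *
P=pose("wrist"); s=state(); f=lambda u,v,z:(s["ee_rot"].T@(ray(*P,u,v,z)-s["position"])).round(1)
print(f(323,226,134.7),f(323,226,148.7),f(323,370,148.7),f(323,399,141.7)); go([573.7,152,29],Rdown(-10.5))
```

```text
[37.7 -1.4  8.7] [41.4 -1.4 -5.3] [-23.   -1.5  -5.3] [-44.1  -1.5   1.7]
t 34.03 pos [576.2 150.6 143.4] q [-17.  48.  -2.  87.   2.  45. -30.] F [ 0.6  0.1 -1.5] gap 12.1 39.3
d_tool cm [ 0.085 -0.287 11.442] rotvec [ 0.0016 -0.0003 -0.0023]
```

Emit:
carry_out(
  turn=[
    [0,0,-0.002],
    [0,0,0],
    [0,0,0],
    [0,0,0],
    [0,0,0],
    [0,0,0],
    [0,0,0],
    [0,0,0],
    [0,0,0],
    [0,0,0],
  ],
  translation=[
    [0.15,-0.28,0.5],
    [0,0,1.5],
    [0,0,1.5],
    [0,0,1.5],
    [0,0,1.5],
    [0,0,1.2],
    [0,0,1],
    [0,0,1],
    [0,0,0.5],
    [0,0,0],
  ],
  jaw=[0.8,0.8,0.8,0.8,0.8,0.8,0.8,0.8,0.8,0.8],
)

```text
time_s: 34.87
position: [573.4, 153.7, 40.4]
ee_rot: [[0.181, 0.983, 0.001], [0.983, -0.181, 0.0], [0.0, 0.001, -1.0]]
force: [-0.3, -0.6, -0.9]
finger_gap: 12.3
grasp_force: 39.3
```

Run:
```python
from h import *
go([573.7,152,29],Rdown(-10.5))
```

```text
t 34.87 pos [573.4 153.7  40.4] q [-17.  57.  -1.  91.   2.  32. -31.] F [-0.3 -0.6 -0.9] gap 12.3 39.3
d_tool cm [-0.165  0.064  1.143] rotvec [ 0.0005 -0.0002  0.001 ]
```

Emit:
carry_out(
  turn=[
    [0,0,0],
    [0,0,0],
    [0,0,0],
    [0,0,0],
    [0,0,0],
    [0,0,0],
    [0,0,0],
    [0,0,0],
    [0,0,0],
    [0,0,0],
  ],
  translation=[
    [-0.06,0.05,0.3],
    [0,0,0.3],
    [0,0,0.2],
    [0,0,0.15],
    [0,0,0.1],
    [0,0,0],
    [0,0,0],
    [0,0,0],
    [0,0,0],
    [0,0,0],
  ],
  jaw=[0.8,0.8,0.8,0.8,0.8,0.8,0.8,0.8,0.8,0.8],
)

```text
time_s: 35.7
position: [574.2, 153.2, 31.0]
ee_rot: [[0.181, 0.983, 0.002], [0.983, -0.181, 0.0], [0.001, 0.002, -1.0]]
force: [-0.2, 0.3, -1.3]
finger_gap: 12.2
grasp_force: 39.3
```

Run:
```python
from h import *
go([573.7,152,29],Rdown(-10.5))
```

```text
t 35.7 pos [574.2 153.2  31. ] q [-17.  58.  -1.  91.   2.  31. -31.] F [-0.2  0.3 -1.3] gap 12.2 39.3
d_tool cm [-0.129 -0.024  0.195] rotvec [ 0.0017 -0.0008  0.0011]
```

Still about 2 mm up; lower the rest, release, lift.

Emit:
carry_out(
  turn=[
    [0,0,0],
    [0,0,0],
    [0,0,0],
    [0,0,0],
    [0,0,0],
    [0,0,0],
    [0,0,0],
    [0,0,0],
    [0,0,0],
    [0,0,0],
  ],
  translation=[
    [0,0,0.1],
    [0,0,0.1],
    [0,0,0],
    [0,0,0],
    [0,0,0],
    [0,0,0],
    [0,0,0],
    [0,0,0],
    [0,0,0],
    [0,0,0],
  ],
  jaw=[0.8,0.8,0.8,0.8,0.8,1.5,1.8,2.1,2.4,2.4],
)

```text
time_s: 36.53
position: [574.1, 153.2, 28.8]
ee_rot: [[0.181, 0.983, 0.002], [0.983, -0.181, 0.0], [0.001, 0.002, -1.0]]
force: [0.0, -0.7, 0.4]
finger_gap: 24.0
grasp_force: 0.0
```

Emit:
carry_out(
  turn=[
    [0,0,0],
    [0,0,0],
    [0,0,0],
    [0,0,0],
    [0,0,0],
    [0,0,0],
    [0,0,0],
    [0,0,0],
    [0,0,0],
    [0,0,0],
  ],
  translation=[
    [0,0,-0.5],
    [0,0,-1],
    [0,0,-1],
    [0,0,-1.5],
    [0,0,-2],
    [0,0,-2],
    [0,0,-2],
    [0,0,-2],
    [0,0,-2],
    [0,0,-1],
  ],
  jaw=[2.6,2.8,3,3,3,3,3,3,3,3],
)

```text
time_s: 37.37
position: [574.5, 153.2, 182.2]
ee_rot: [[0.181, 0.983, 0.005], [0.983, -0.181, 0.001], [0.002, 0.005, -1.0]]
force: [0.1, -0.2, 0.0]
finger_gap: 29.7
grasp_force: 0.0
```

Emit:
carry_out(
  turn=[
    [0,0,0],
    [0,0,0],
    [0,0,0],
    [0,0,0],
    [0,0,0],
    [0,0,0],
    [0,0,0],
    [0,0,0],
    [0,0,0],
    [0,0,0],
  ],
  translation=[
    [0,0,-1],
    [0,0,-2],
    [0,0,-2],
    [0,0,-2],
    [0,0,-1],
    [0,0,0],
    [0,0,0],
    [0,0,0],
    [0,0,0],
    [0,0,0],
  ],
  jaw=[3,3,3,3,3,3,3,3,3,3],
)

```text
time_s: 38.2
position: [573.5, 153.0, 258.2]
ee_rot: [[0.181, 0.983, 0.001], [0.983, -0.181, 0.0], [0.0, 0.001, -1.0]]
force: [0.9, -0.3, 0.9]
finger_gap: 29.9
grasp_force: 0.0
```

Run:
```python
from h import *
go([573.7,152,29],Rdown(-10.5)); im,P=shot("wrist","w12.png")
hsv=cv2.cvtColor(im,cv2.COLOR_BGR2HSV); yc=np.array([-.9833,.1822,0]); C=np.array([520.6,161.7,34.5])
g=((hsv[...,1]<45)&(hsv[...,2]<135)).astype(np.uint8)
for n,y in (("long",55),("med",-55)):
    h=.05 if n=="long" else .04
    c=C+y*yc; print(n,"pred tail/mid/brass/tip",[np.round(proj(*P,c+d*xc),0) for d in ((-50,0,34,50) if n=="long" else (40,0,-24,-40))])
    u,v=proj(*P,c); m=np.zeros_like(g); m[int(v)-70:int(v)+75,int(u)-20:int(u)+20]=1
    k,l,st,ce=cv2.connectedComponentsWithStats(g*m)
    for i in range(1,k):
        if st[i,4]>100: print(st[i],ce[i].round(1))
```

```text
t 38.2 pos [573.5 153.  258.2] q [-17.  41.  -2.  78.   1.  61. -29.] F [ 0.9 -0.3  0.9] gap 29.9 0.0
d_tool cm [-1.0500e-01  2.2000e-02  2.2918e+01] rotvec [ 0.0006 -0.0002  0.001 ]
long pred tail/mid/brass/tip [array([219., 255.]), array([215., 207.]), array([212., 173.]), array([211., 156.])]
[ 203  172   23   84 1294] [214.4 212.5]
med pred tail/mid/brass/tip [array([326., 166.]), array([326., 207.]), array([326., 231.]), array([326., 246.])]
[318 165  14  67 835] [324.  196.7]
```

```bash
python3 -c "
from bench import *
print(job_done())"
```

```text
the job is handed in; nothing more can be done
None
```

I handed the job in at about 38 s of the 70 s allowed, but no verdict came back. The key is turned about a quarter turn and the panel stands at roughly 1.6 rad, both worked out from arm motion and earlier pictures. The last wrist picture shows both punches in their own rows, within about 2 mm of centre. I didn't check the bystanders at the end.

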